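# Set out the repainted lever knobs with their lock rings

## Robot

A 6-joint arm with a two-finger parallel gripper is mounted at the origin on a cart in front of the work surface, level with it; the furniture and walls round the work are solid. World frame = base frame: x ahead of the robot, y to its left, z up, the work surface at z = 0. Lengths are in m, angles in degrees, forces in N, time in s.
With the tool pointing down it reaches from about 0.3 to 1 m from the base axis. Payload 5.1 kg.
Tool frame: the origin (TCP) lies between the finger pads; the fingertips stand 22 mm ahead of it and the grasp point (between the pads) lies 3 mm ahead of it; z points along the fingers, y is the direction in which the jaws open and shut (so a half turn about z gives the same grasp; the last joint's range is limited). The gripper opens to 95 mm and grips with 3 to 60 N. Pads are 20 mm wide; open, the fingers measure 119 mm over their backs; the gripper's body (75 mm by 180 mm) begins 59 mm behind the grasp point.
Start: joints at [59.725, 7.093, 94.555, -0, 78.352, -4.733], TCP at [0.28, 0.586, 0.199] pointing down, gripper open.
Joint ranges: [-149.61, 149.61], [-58.7, 133.49], [1.44, 155.28], [-77.14, 257.14], [18.33, 153.61], [-166.67, 166.67]. Speed limits (degrees/s): [147.25, 147.25, 180, 180, 180, 180].

## Interface

Orientations are given as a 3x3 rotation matrix whose columns are the frame's x, y, z axes.
In Python, from station import * gives the robot as it stands.
- The arm moves only by the tool send_rows, never from a script. Its argument "series" is one flat list of numbers, 5 for each row, row after row: the finger opening in m, from 0 to 0.0951, then the shift along the tool's x, y, z in m, then the turn about the tool's z in rad. A call has 1 to 10 rows; each row is the pose to reach, as a shift and turn from the pose commanded when the call began, along the tool's axes at that moment; what a row does not reach only later rows make up. A row lasts 1/8 s, in which the tool goes at most 62.5 mm and 10.7 degrees, less where a joint would pass 70% of its speed; a pose out of reach is approached as far as the arm can. A call with a gripper value outside its range is refused whole. The fingers move at their own pace and stop on an object; "force" is the grip in N (left out, the last holds). Time passes only in rows, so rows that repeat a pose let the fingers close. It gives the time, the measured TCP pose, the force and the opening at its end, in the units of the state.
- state(): the state, without advancing time (a new reading comes with each control period).
- get_image(name): name is "side" or "top"; returns the picture (400x640x3 uint8, blue, green, red); there is no depth.
- calibration(name): a dict with "K" (3x3 intrinsics, pixels), "cam_to_world" (4x4, takes a point from camera to world coordinates). Camera axes: x right, y up, looking along -z (the intrinsics and any distortion apply to the point x, -y, -z); pixel columns grow to the right and rows downward; lengths in m; the calibration is good to about 2 mm. A picture is of the moment at which its call begins. calibration takes no time and is no camera call.
- close_job(): hands the job in, once; it reports no verdict.
The state is a dict: "time_s": time; "joint_pos": joint angles; "qd": joint speeds; "joint_efforts": joint torques, N m; "ee_pos": TCP position; "tcp_rot": TCP orientation; "ft_force": force on the tool from outside, world axes, zero at the start; "torque": the same for the moment, N m; "gripper_width": opening from 0.0 (shut) to 1.0 (fully open).
Only numpy, scipy, OpenCV 4.12 (cv2) and the standard library are available. Lean on these libraries where they do the work, as an engineer would, in place of code of your own. Each camera call takes 0.05 s, during which the arm holds its last target.

## Task

The repainted lever knobs in the drying rack are ready for fitting: stand every one of them upright, head up, in the middle of a pedestal of its own on the kitting board, letting go of it carefully so that it stays standing still and never topples, and lay the lock ring of the same colour flat on the board right beside that pedestal (the grey marks show good places). Rings whose knob is not in the rack are spare.

Things in the scene. Friction and masses are not known exactly. Their poses are not given: they have to be found in the camera images.
- board: plywood kitting board, fixed, 130 x 210 x 10 mm, with three short aluminium pedestals along its far long side; origin at the centre of its underside (on the bench top), z up, y along its long side (the row of pedestals), x towards the pedestal side
- rack: wooden drying rack, fixed block 100 x 100 x 45 mm with four square blind holes (27 mm wide, 40 mm deep, floors 5 mm above the bench, centres at x, y = +-28 mm); origin at the centre of its underside, z up, sides along x and y. Each knob starts with its stem standing loosely in a hole, head up; a hole may be empty.
- cooler_core: bystander, fixed: ribbed metal cooler core with a wooden strip on it, 115 mm high at most, covering the right of the bench from y = 0.075 to y = -0.10 and x = 0.23 to 0.68
- lamp_cream: bystander, fixed: tall cream desk lamp to the far right, beyond the bench's edge; keep the arm clear of its shade, which reaches well above 0.25 m
- pedestal0 (a point): centre of the rubber top of pedestal 0: a fixed post 40 mm in diameter, its flat top 40 mm above the bench (30 mm above the board's top face); pedestals are 72 mm apart centre to centre, 0 at the board's +y end
- mark0 (a point): centre of the flat grey round mark (50 mm across, only painted) on the board's top face, 10 mm above the bench, 70 mm in front of pedestal 0
- pedestal1 (a point): centre of the rubber top of pedestal 1: a fixed post 40 mm in diameter, its flat top 40 mm above the bench (30 mm above the board's top face); pedestals are 72 mm apart centre to centre, 0 at the board's +y end
- mark1 (a point): centre of the flat grey round mark (50 mm across, only painted) on the board's top face, 10 mm above the bench, 70 mm in front of pedestal 1
- pedestal2 (a point): centre of the rubber top of pedestal 2: a fixed post 40 mm in diameter, its flat top 40 mm above the bench (30 mm above the board's top face); pedestals are 72 mm apart centre to centre, 0 at the board's +y end
- mark2 (a point): centre of the flat grey round mark (50 mm across, only painted) on the board's top face, 10 mm above the bench, 70 mm in front of pedestal 2
- knob_red_head (a point): red lever knob, loose, about 0.15 kg, 117 mm tall and top-heavy: a round red plastic head 44 mm across (straight side from 79 to 105 mm above the foot, domed top) on an 18 mm steel stem with a flat foot only 24 mm across. This point is the middle of the head, on the axis, 92 mm above the underside of the foot; z runs up the axis. May be absent
- knob_red: the same red knob, at the centre of the underside of its foot; z runs up the axis to the head
- ring_red_mid (a point): red lock ring, loose, about 40 g, 36 mm outside, 21 mm hole, 20 mm high; this point is its centre, half-way up; z along its axis (it starts lying flat on the bench)
- knob_blue_head (a point): blue lever knob, loose, about 0.15 kg, 117 mm tall and top-heavy: a round blue plastic head 44 mm across (straight side from 79 to 105 mm above the foot, domed top) on an 18 mm steel stem with a flat foot only 24 mm across. This point is the middle of the head, on the axis, 92 mm above the underside of the foot; z runs up the axis. May be absent
- knob_blue: the same blue knob, at the centre of the underside of its foot; z runs up the axis to the head
- ring_blue_mid (a point): blue lock ring, loose, about 40 g, 36 mm outside, 21 mm hole, 20 mm high; this point is its centre, half-way up; z along its axis (it starts lying flat on the bench)
- knob_yellow_head (a point): yellow lever knob, loose, about 0.15 kg, 117 mm tall and top-heavy: a round yellow plastic head 44 mm across (straight side from 79 to 105 mm above the foot, domed top) on an 18 mm steel stem with a flat foot only 24 mm across. This point is the middle of the head, on the axis, 92 mm above the underside of the foot; z runs up the axis. May be absent
- knob_yellow: the same yellow knob, at the centre of the underside of its foot; z runs up the axis to the head
- ring_yellow_mid (a point): yellow lock ring, loose, about 40 g, 36 mm outside, 21 mm hole, 20 mm high; this point is its centre, half-way up; z along its axis (it starts lying flat on the bench)
- knob_green_head (a point): green lever knob, loose, about 0.15 kg, 117 mm tall and top-heavy: a round green plastic head 44 mm across (straight side from 79 to 105 mm above the foot, domed top) on an 18 mm steel stem with a flat foot only 24 mm across. This point is the middle of the head, on the axis, 92 mm above the underside of the foot; z runs up the axis. May be absent
- knob_green: the same green knob, at the centre of the underside of its foot; z runs up the axis to the head
- ring_green_mid (a point): green lock ring, loose, about 40 g, 36 mm outside, 21 mm hole, 20 mm high; this point is its centre, half-way up; z along its axis (it starts lying flat on the bench)

How it is judged:
By the outcome, as a careful person would: the job done as asked, in the order asked, and still so for the second after the job is handed in, with the robot touching nothing.
Of knob_red, knob_blue, knob_yellow, knob_green only 2 to 3 are there at a start; the rules pass over those that are not, and their reading is None.
At some moment in a run one of ring_red, ring_blue, ring_yellow, ring_green may be knocked a few centimetres aside while the robot is not near it.
It also fails if it takes over 210 s, if anything falls off the work surface, if the arm or the gripper's body presses on something with over 40 N, if the wrist force passes 120 N, or if a joint passes its speed limit or range.

## Working session

There is one attempt and no reset: what is moved stays moved. The work goes in short steps, Python scripts to look and compute and a tool call to move; the robot and the scene stay as the last step left them, time stands still between calls to the robot, and variables do not carry over. Pictures are saved under pics/ and viewed, and the job is handed in when it is done.

Besides the shell and the picture viewer there is one more tool, called after "Request:" by a JSON object that holds its "op" and its "data", one argument or row to a line. send_rows: Moves the arm, as the interface text tells. Its arguments: {"type":"object","properties":{"series":{"type":"array"},"force":{"type":"number"}},"required":["series"]}

```bash
ls; mkdir -p pics
python3 - <<'E'
from station import *
import cv2
s=state(); print(s)
for n in("side","top"):
    cv2.imwrite(f"pics/{n}0.png",get_image(n)); c=calibration(n); print(n,c)
E
```

```text
pics
{'time_s': 0.0, 'joint_pos': array([ 5.97246649e+01,  7.13355204e+00,  9.46325850e+01, -2.45007737e-03,
        7.83511571e+01, -4.73227713e+00]), 'qd': array([ 0.03280411, -0.01465411,  0.02679764, -0.00739658, -0.00997301,
       -0.00299443]), 'joint_efforts': array([-6.36910099e-04, -4.17620623e+01, -3.59920299e+01,  7.74503150e-02,
        4.92208719e-02, -1.74022457e-04]), 'ee_pos': array([0.27997128, 0.58587798, 0.19740189]), 'tcp_rot': array([[-9.02265177e-01,  4.31180424e-01, -9.95922725e-04],
       [ 4.31181555e-01,  9.02263413e-01, -1.78907486e-03],
       [ 1.27170579e-04, -2.04364346e-03, -9.99997904e-01]]), 'ft_force': array([0.2243494 , 1.51016646, 0.50430086]), 'torque': array([0.03072966, 0.02705664, 0.01536974]), 'gripper_width': 1.0004143668201266}
side {'K': array([[494.64430857,   0.        , 323.85003205],
       [  0.        , 494.64430857, 192.29109391],
       [  0.        ,   0.        ,   1.        ]]), 'cam_to_world': array([[-0.99513319,  0.04236975, -0.08896479,  0.39379462],
       [-0.09735335, -0.56237063,  0.82113433,  1.20493318],
       [-0.01523993,  0.82579905,  0.56375852,  0.8693375 ],
       [ 0.        ,  0.        ,  0.        ,  1.        ]])}
top {'K': array([[433.78569377,   0.        , 313.47102277],
       [  0.        , 433.78569377, 201.90662757],
       [  0.        ,   0.        ,   1.        ]]), 'cam_to_world': array([[-0.01317027,  0.9989221 , -0.04451051,  0.46082836],
       [-0.99986743, -0.01273038,  0.01015196,  0.02428395],
       [ 0.00957438,  0.04463831,  0.99895733,  1.33462132],
       [ 0.        ,  0.        ,  0.        ,  1.        ]])}
```

View pics/side0.png

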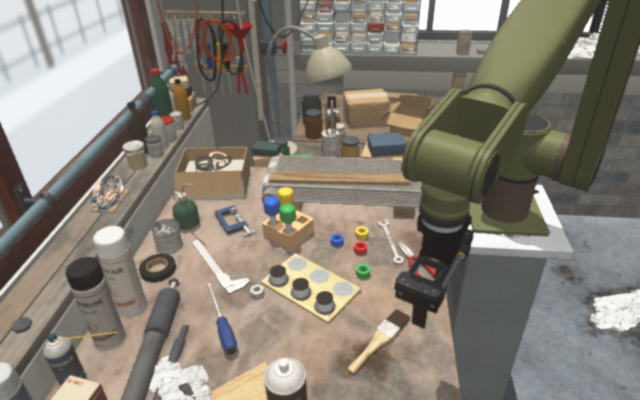

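View pics/top0.png

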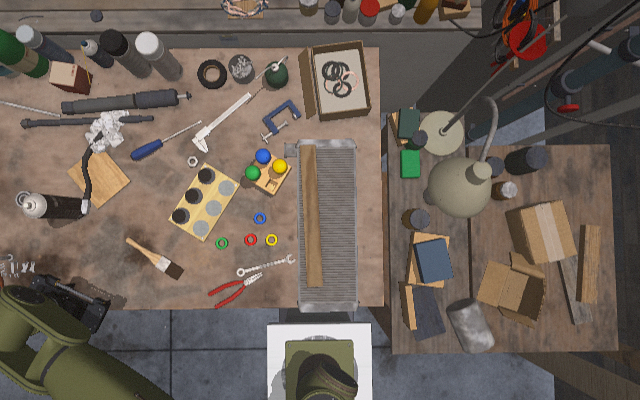

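```bash
cat > h.py <<'E'
from station import *
import cv2, numpy as np
C={n:calibration(n) for n in("side","top")}
def ray(n,u,v):
    K=C[n]["K"];T=C[n]["cam_to_world"]
    d=np.array([(u-K[0,2])/K[0,0],-(v-K[1,2])/K[1,1],-1.]); d=T[:3,:3]@d
    return T[:3,3],d/np.linalg.norm(d)
def onz(n,u,v,z):
    o,d=ray(n,u,v); return o+d*(z-o[2])/d[2]
def proj(n,p):
    T=C[n]["cam_to_world"];q=T[:3,:3].T@(np.asarray(p)-T[:3,3]);K=C[n]["K"]
    return np.array([K[0,0]*q[0]/-q[2]+K[0,2],K[1,1]*-q[1]/-q[2]+K[1,2]])
def tri(us,ut):
    A=[];b=[]
    for n,(u,v) in(("side",us),("top",ut)):
        o,d=ray(n,u,v);M=np.eye(3)-np.outer(d,d);A.append(M);b.append(M@o)
    A=np.vstack(A);b=np.hstack(b);p=np.linalg.lstsq(A,b,rcond=None)[0]
    return p,np.linalg.norm(A@p-b)
HS={"red":(0,8),"blue":(105,125),"yellow":(24,34),"green":(55,80)}
def blobs(img,col,roi,smin=110,vmin=60):
    x0,y0,x1,y1=roi
    h=cv2.cvtColor(img,cv2.COLOR_BGR2HSV)[y0:y1,x0:x1]
    a,b=HS[col]
    m=cv2.inRange(h,(a,smin,vmin),(b,255,255))
    if col=="red": m|=cv2.inRange(h,(172,smin,vmin),(180,255,255))
    n,l,st,ce=cv2.connectedComponentsWithStats(m)
    return [(tuple(np.round(ce[i]+[x0,y0],1)),int(st[i,4]),tuple(int(t) for t in st[i,:4]+[x0,y0,0,0])) for i in range(1,n) if st[i,4]>12]
ROI={"side":(230,180,390,320),"top":(165,140,300,260)}
E
python3 - <<'E'
from h import *
for n in ROI:
    im=cv2.imread(f"pics/{n}0.png");x0,y0,x1,y1=ROI[n]
    k=5 if n=="side" else 5
    cv2.imwrite(f"pics/{n}z.png",cv2.resize(im[y0:y1,x0:x1],None,fx=k,fy=k,interpolation=cv2.INTER_CUBIC)[:600,:800])
    for c in HS: print(n,c,blobs(im,c,ROI[n]))
E
```

```text
side red [((np.float64(360.1), np.float64(247.4)), 162, (354, 241, 14, 14))]
side blue [((np.float64(271.3), np.float64(204.9)), 222, (264, 196, 15, 19)), ((np.float64(336.6), np.float64(239.3)), 124, (331, 234, 12, 12))]
side yellow [((np.float64(285.0), np.float64(191.0)), 77, (279, 188, 13, 7)), ((np.float64(285.9), np.float64(202.7)), 14, (281, 202, 11, 3)), ((np.float64(361.6), np.float64(230.3)), 51, (356, 227, 12, 8))]
side green [((np.float64(286.7), np.float64(209.4)), 131, (279, 204, 16, 12)), ((np.float64(362.6), np.float64(269.5)), 91, (357, 265, 13, 10))]
top red [((np.float64(250.1), np.float64(239.2)), 92, (244, 233, 13, 13))]
top blue [((np.float64(262.8), np.float64(156.0)), 182, (256, 149, 15, 15)), ((np.float64(259.4), np.float64(217.9)), 77, (254, 212, 12, 12))]
top yellow [((np.float64(279.3), np.float64(165.7)), 144, (273, 160, 14, 13)), ((np.float64(271.1), np.float64(239.5)), 66, (266, 234, 11, 12))]
top green [((np.float64(252.2), np.float64(172.4)), 173, (245, 165, 16, 15)), ((np.float64(221.2), np.float64(242.9)), 71, (216, 237, 12, 12))]
```

View pics/topz.png

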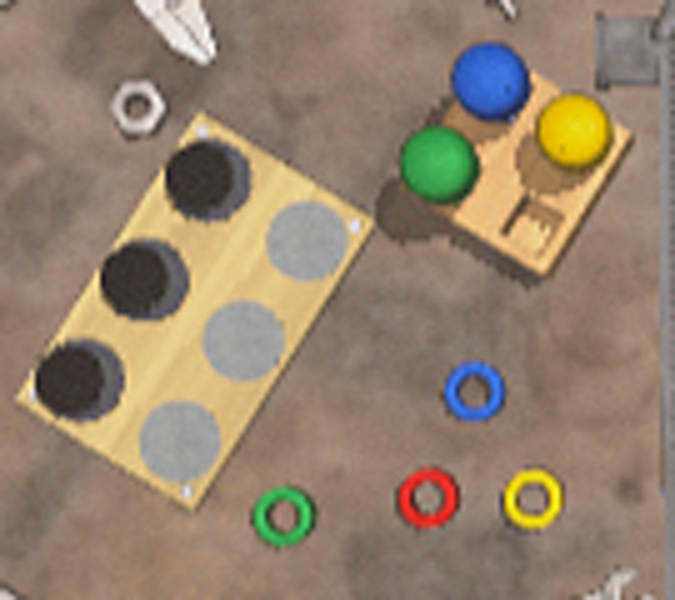

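View pics/sidez.png

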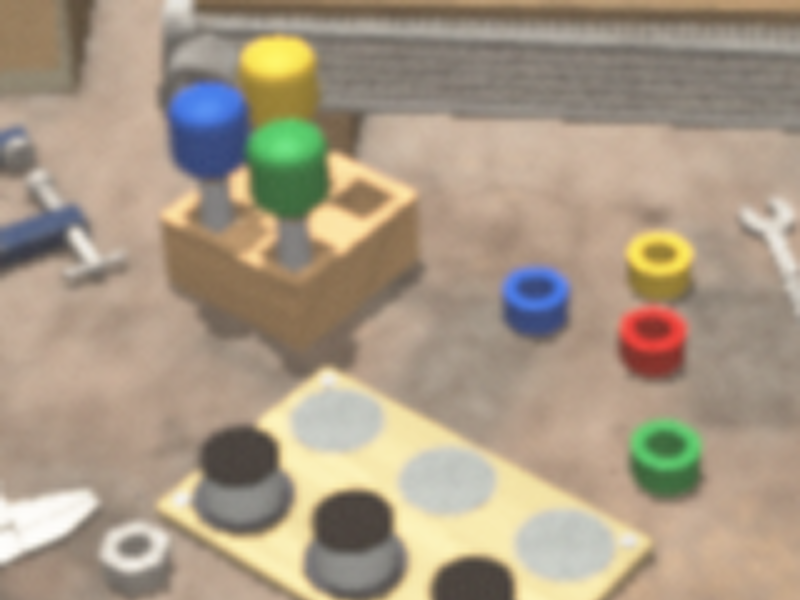

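Run:
```python
from h import *
np.set_printoptions(precision=4,suppress=True)
im={n:cv2.imread(f"pics/{n}0.png") for n in ROI}
# pedestals: dark blobs; marks: gray within board
def dark(n,roi):
    x0,y0,x1,y1=roi
    h=cv2.cvtColor(im[n],cv2.COLOR_BGR2HSV)[y0:y1,x0:x1]
    m=cv2.inRange(h,(0,0,0),(180,255,70)); N,l,st,ce=cv2.connectedComponentsWithStats(m)
    return [(ce[i]+[x0,y0],st[i,4]) for i in range(1,N) if st[i,4]>60]
D={}
for n,r in(("top",(165,160,225,230)),("side",(265,258,345,318))):
    D[n]=dark(n,r)
    for c,a in D[n]: print(n,"ped",c,a,onz(n,*c,0.04))
z=lambda x,y:(165+(x-2)/5,140+(y-2)/5)
print("marks")
for p in((307,241),(244,341),(180,442)): print(onz("top",*z(*p),0.01))
s=lambda x,y:(230+(x-2)/5,180+(y-2)/5)
for p in((337,420),(447,481),(566,545)): print("side",onz("side",*s(*p),0.01))
print("rings")
for c in HS:
    for cc,a,b in blobs(im["top"],c,(165,205,300,260),80,50):
        print(c,a,"top",onz("top",b[0]+b[2]/2-.5,b[1]+b[3]/2-.5,0.02), onz("top",*cc,0.018))
    for cc,a,b in blobs(im["side"],c,(325,220,390,290),80,50): print(c,a,b,"side mid",onz("side",b[0]+b[2]/2-.5,b[1]+b[3]/2-.5,0.010))
print("heads")
for c in("blue","green","yellow"):
    t=[b for b in blobs(im["top"],c,(240,140,295,190),80,40)]; sd=[b for b in blobs(im["side"],c,(260,180,300,230),80,40)]
    print(c,t,sd)
    bt=max(t,key=lambda q:q[1])
    print(onz("top",*bt[0],0.102), tri(max(sd,key=lambda q:q[1])[0],bt[0]))
# empty hole, rack corners
print("hole",onz("top",*z(533,225),0.03)); 
for p in((632,135),(545,275),(540,70)): print("corner",onz("top",*z(*p),0.045))
for p in((165,215),(418,195),(300,268),(337,152)): print("side corner",onz("side",*s(*p),0.045))
```

```text
top ped [204.259 175.223] 139 [0.6025 0.3365 0.04  ]
top ped [191.3913 195.4638] 138 [0.5424 0.3748 0.04  ]
top ped [178.5286 215.7929] 140 [0.4823 0.413  0.04  ]
marks
[0.5664 0.2775 0.01  ]
[0.5058 0.3161 0.01  ]
[0.4448 0.3551 0.01  ]
side [0.5663 0.2791 0.01  ]
side [0.5057 0.3184 0.01  ]
side [0.4443 0.3572 0.01  ]
rings
red 103 top [0.4098 0.2039 0.02  ] [0.4091 0.2039 0.018 ]
red 185 (353, 241, 15, 15) side mid [0.4088 0.2058 0.01  ]
blue 81 top [0.4743 0.1748 0.02  ] [0.4731 0.1751 0.018 ]
blue 137 (331, 234, 13, 13) side mid [0.4718 0.1779 0.01  ]
yellow 66 top [0.4074 0.1406 0.02  ] [0.4073 0.1405 0.018 ]
yellow 51 (356, 227, 12, 8) side mid [0.4074 0.1318 0.01  ]
green 75 top [0.4004 0.2898 0.02  ] [0.3992 0.2911 0.018 ]
green 157 (356, 264, 14, 14) side mid [0.3994 0.2909 0.01  ]
heads
blue [((np.float64(262.8), np.float64(155.9)), 186, (255, 149, 16, 15))] [((np.float64(271.2), np.float64(204.9)), 241, (264, 196, 16, 19))]
[0.6491 0.1547 0.102 ] (array([0.6493, 0.1548, 0.1004]), np.float64(1.9790555877559107e-05))
green [((np.float64(252.2), np.float64(172.5)), 180, (245, 165, 16, 16))] [((np.float64(287.0), np.float64(212.6)), 229, (279, 204, 16, 19))]
[0.6018 0.1852 0.102 ] (array([0.6019, 0.1854, 0.1003]), np.float64(0.00014931471278874022))
yellow [((np.float64(279.3), np.float64(165.7)), 144, (273, 160, 14, 13))] [((np.float64(285.0), np.float64(191.0)), 77, (279, 188, 13, 7)), ((np.float64(285.9), np.float64(202.7)), 14, (281, 202, 11, 3))]
[0.6204 0.1079 0.102 ] (array([0.6189, 0.1071, 0.1144]), np.float64(0.00021336454968763356))
hole [0.5728 0.1377 0.03  ]
corner [0.6246 0.0769 0.045 ]
corner [0.5416 0.1295 0.045 ]
corner [0.6643 0.1314 0.045 ]
side corner [0.6759 0.1624 0.045 ]
side corner [0.5406 0.1339 0.045 ]
side corner [0.5955 0.2018 0.045 ]
side corner [0.5906 0.0979 0.045 ]
```

```bash
cat >> h.py <<'E'
def go(x,y,z,a=None):
    s=state();R=s["tcp_rot"];p=s["ee_pos"]
    d=R.T@(np.array([x,y,z])-p)
    cur=np.degrees(np.arctan2(R[1,1],R[0,1]))
    t=0 if a is None else -((a-cur+180)%360-180)
    print("t",round(s["time_s"],2),"p",np.round(p,4),"yaw",round(cur,1),"F",np.round(s["ft_force"],1),"w",round(s["gripper_width"]*.0951,4),"q6",round(s["joint_pos"][5]),"\n shift mm",np.round(d*1000,1),"rad",round(np.radians(t),3),"rows",round(max(np.linalg.norm(d)/.0625,abs(t)/10.7),1))
E
python3 -c "
from h import *
go(.602,.1855,.198,57.5)"
```

```text
t 0.1 p [0.28   0.5859 0.1975] yaw 64.5 F [-0.2 -0.   0.6] w 0.0951 q6 -5 
 shift mm [-4.632e+02 -2.225e+02 -1.000e-01] rad 0.121 rows 8.2
```

Request:
{"op": "send_rows", "data": {
  "series": [0.075,-0.046,-0.022,0,0.02,0.075,-0.092,-0.044,0,0.04,0.075,-0.139,-0.067,0,0.06,0.075,-0.185,-0.089,0,0.08,0.075,-0.232,-0.111,0,0.1,0.075,-0.278,-0.134,0,0.121,0.075,-0.324,-0.156,0,0.121,0.075,-0.37,-0.178,0,0.121,0.075,-0.417,-0.2,0,0.121,0.075,-0.463,-0.2225,0,0.121],
  "force": 12
}}

```text
time_s: 1.35
ee_pos: [0.6027, 0.1846, 0.198]
tcp_rot: [[-0.844, 0.537, -0.001], [0.537, 0.844, -0.0], [0.001, -0.0, -1.0]]
ft_force: [-0.3, 0.8, -0.1]
gripper_width: 0.789
```

```bash
python3 -c "
from h import *
go(.602,.1855,.100,57.5)"
```

```text
t 1.35 p [0.6027 0.1846 0.198 ] yaw 57.5 F [-0.3  0.8 -0.1] w 0.0751 q6 -45 
 shift mm [ 1.   0.5 98. ] rad 0.0 rows 1.6
```

Request:
{"op": "send_rows", "data": {
  "series": [0.075,0.001,0.0005,0.03,0,0.075,0.001,0.0005,0.06,0,0.075,0.001,0.0005,0.085,0,0.075,0.001,0.0005,0.098,0,0.075,0.001,0.0005,0.098,0,0.055,0.001,0.0005,0.098,0,0.048,0.001,0.0005,0.098,0]
}}

```text
time_s: 2.22
ee_pos: [0.6024, 0.1873, 0.1022]
tcp_rot: [[-0.844, 0.537, 0.002], [0.537, 0.844, 0.001], [-0.002, 0.002, -1.0]]
ft_force: [0.3, -0.9, 0.3]
gripper_width: 0.633
```

```bash
cat > look.py <<'E'
import sys
from h import *
tag=sys.argv[1]; out=[]
for n in ROI:
    im=get_image(n); cv2.imwrite(f"pics/{tag}_{n}_full.png",im)
    x0,y0,x1,y1=[int(v) for v in sys.argv[2:6]] if n=="side" and len(sys.argv)>5 else ROI[n]
    c=im[y0:y1,x0:x1]; out.append(cv2.resize(c,(400,int(400*c.shape[0]/c.shape[1])),interpolation=cv2.INTER_CUBIC))
h=max(o.shape[0] for o in out)
cv2.imwrite(f"pics/{tag}.png",np.hstack([cv2.copyMakeBorder(o,0,h-o.shape[0],0,0,cv2.BORDER_CONSTANT) for o in out]))
E
python3 look.py a; python3 -c "
from h import *
go(.602,.1855,.100,57.5)"
```

```text
t 2.33 p [0.6021 0.1872 0.1018] yaw 57.5 F [0.6 0.6 0.6] w 0.0525 q6 -45 
 shift mm [-0.8 -1.5  1.8] rad 0.001 rows 0.0
```

View pics/a.png

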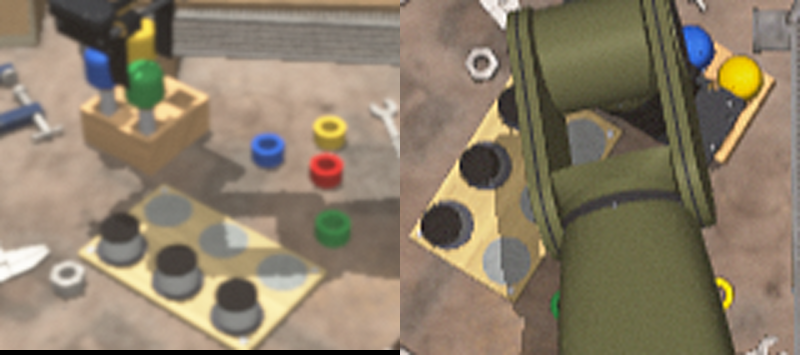

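```bash
python3 -c "
from h import *
im=cv2.imread('pics/a_side_full.png')
c=cv2.resize(im[150:250,230:350],None,fx=6,fy=6,interpolation=cv2.INTER_CUBIC)
cv2.imwrite('pics/a2.png',c)
s=state();print(proj('side',s['ee_pos']+[0,0,-.003]), s['ee_pos'])"
```

```text
[286.81025443 213.46773576] [0.60212335 0.18722196 0.10177963]
```

View pics/a2.png

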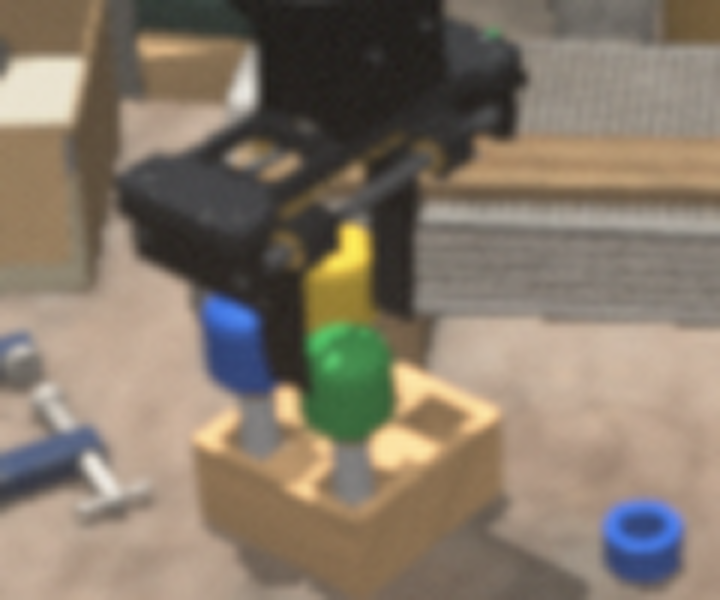

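```bash
python3 -c "
from h import *
s=state();R=s['tcp_rot'];p=s['ee_pos']
for w in(-.03,.03):
  for z in(.003,.022,-.056):
    q=p+R@np.array([0,w,z]); print(w,z,q.round(3),(proj('side',q)-[230,150])*6)
im=cv2.imread('pics/a_top_full.png')
cv2.imwrite('pics/a3.png',cv2.resize(im[60:340,160:440],None,fx=2,fy=2))
"
```

```text
-0.03 0.003 [0.586 0.162 0.099] [386.10018371 348.24919837]
-0.03 0.022 [0.586 0.162 0.08 ] [388.11330335 382.80047778]
-0.03 -0.056 [0.586 0.162 0.158] [379.63334062 237.25842614]
0.03 0.003 [0.618 0.213 0.099] [294.21692524 414.35959602]
0.03 0.022 [0.618 0.213 0.08 ] [297.05967809 449.40362556]
0.03 -0.056 [0.618 0.213 0.158] [285.07546844 301.66830722]
```

View pics/a3.png

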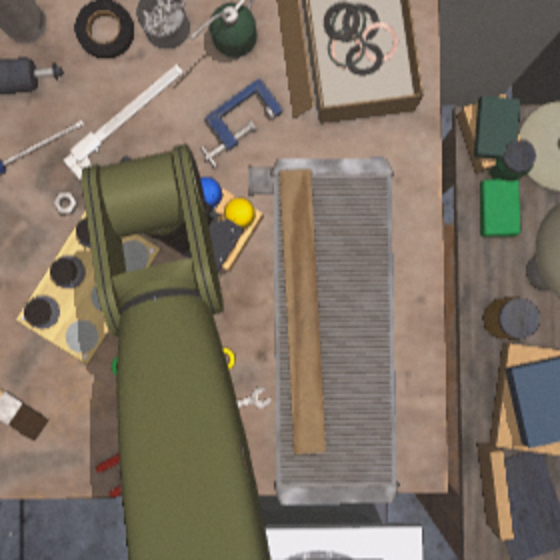

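```bash
python3 -c "
from h import *
im=get_image('side')
c=cv2.resize(im[150:250,230:350],None,fx=6,fy=6,interpolation=cv2.INTER_CUBIC)
cv2.imwrite('pics/a4.png',c);go(.602,.1855,.100,57.5);print(state()['joint_pos'])"
```

```text
t 2.38 p [0.602  0.1872 0.1015] yaw 57.5 F [-0.1 -0.8 -0.4] w 0.0503 q6 -45 
 shift mm [-0.9 -1.4  1.5] rad 0.0 rows 0.0
[ 1.23933972e+01  9.02561808e+00  1.02077466e+02 -8.36223709e-04
  6.88200508e+01 -4.51346566e+01]
```

View pics/a4.png

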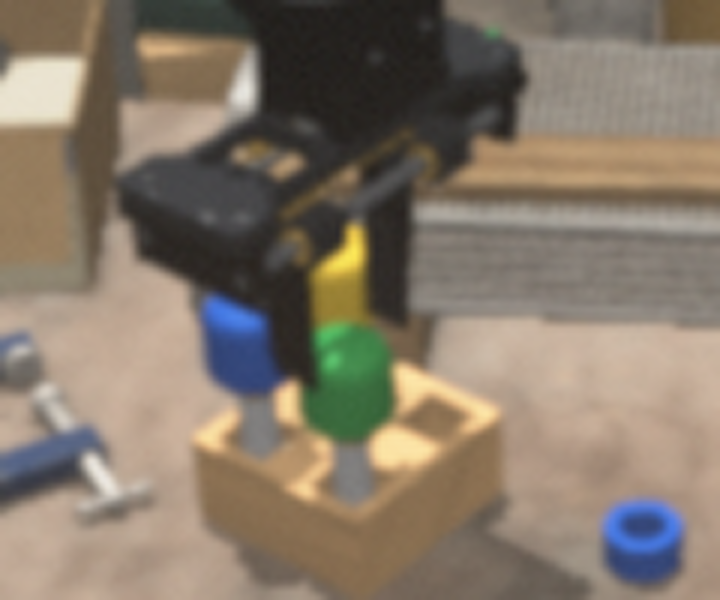

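```bash
python3 -c "
from h import *
R=np.array([[-.902,.431,0],[.431,.902,0],[0,0,-1]]);p=np.array([.28,.5859,.1975])
for n in ROI:
 for w in(-.0535,.0535):
  for z in(.022,-.056): print(n,w,z,proj(n,p+R@np.array([0,w,z])))
im=cv2.imread('pics/side0.png');cv2.imwrite('pics/b1.png',cv2.resize(im[180:340,370:500],None,fx=4,fy=4,interpolation=cv2.INTER_CUBIC)[:600])
im=cv2.imread('pics/top0.png');cv2.imwrite('pics/b2.png',cv2.resize(im[240:360,10:150],None,fx=5,fy=5,interpolation=cv2.INTER_CUBIC))
"
```

```text
side -0.0535 0.022 [436.83549399 300.89017045]
side -0.0535 -0.056 [441.79655655 270.21352086]
side 0.0535 0.022 [414.69625931 340.85659149]
side 0.0535 -0.056 [418.91367123 309.50174522]
top -0.0535 0.022 [115.58503566 301.26373319]
top -0.0535 -0.056 [101.420677   307.11095166]
top 0.0535 0.022 [ 78.97103833 284.17893062]
top 0.0535 -0.056 [ 62.14660293 288.77237774]
```

View pics/b1.png

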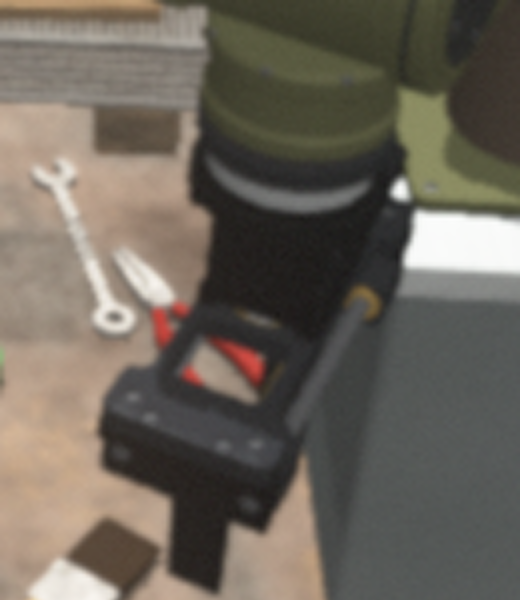

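View pics/b2.png

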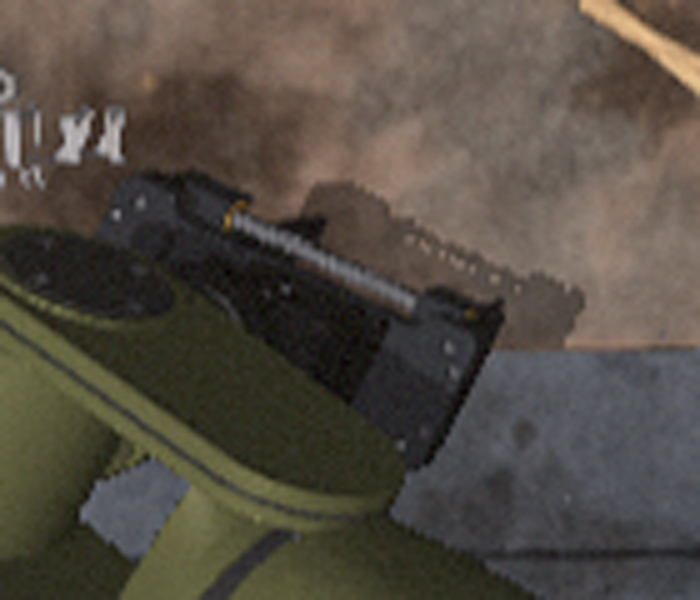

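Request:
{"op": "send_rows", "data": {
  "series": [0.043,-0.001,-0.0014,0.0015,0,0.04,-0.001,-0.0014,0.0015,0,0.036,-0.001,-0.0014,0.0015,0],
  "force": 5
}}

```text
time_s: 2.75
ee_pos: [0.6016, 0.1853, 0.0991]
tcp_rot: [[-0.844, 0.537, -0.0], [0.537, 0.844, 0.0], [0.0, -0.0, -1.0]]
ft_force: [-0.3, -0.5, 0.8]
gripper_width: 0.39
```

```bash
python3 -c "
from h import *
im=get_image('side')
c=cv2.resize(im[150:250,230:350],None,fx=6,fy=6,interpolation=cv2.INTER_CUBIC)
cv2.imwrite('pics/a5.png',c);go(.602,.1855,.100,57.5)"
```

```text
t 2.8 p [0.6016 0.1853 0.0991] yaw 57.5 F [0.2 0.4 0.4] w 0.0367 q6 -45 
 shift mm [-0.2  0.4 -0.9] rad 0.0 rows 0.0
```

View pics/a5.png

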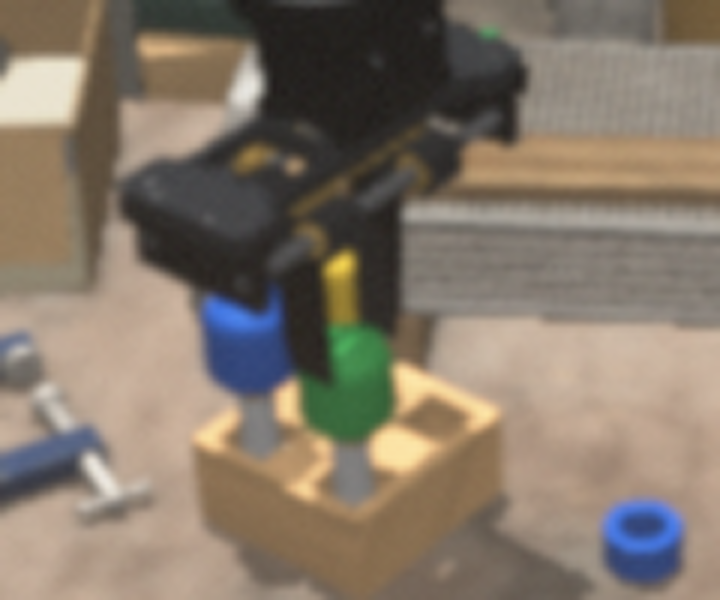

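```bash
python3 -c "
from h import *
def R(a):
  a=np.radians(a);y=np.array([np.cos(a),np.sin(a),0]);z=np.array([0,0,-1.]);return np.c_[np.cross(y,z),y,z]
p=np.array([.6016,.1853,.0991])
for dz in(0,.02,.03,.035,.04):
  print(dz,[((proj('side',p+[0,0,dz]+R(57.5)@np.array([x,.0304,.022]))-[230,150])*6).round() for x in(-.01,.01)],[((proj('side',p+[0,0,dz]+R(57.5)@np.array([x,-.0184,.022]))-[230,150])*6).round() for x in(-.01,.01)])
p=np.array([.28,.5859,.1975])
for dz in(0,.02,.03,.035,.04):
  print(dz,[((proj('side',p+[0,0,dz]+R(64.5)@np.array([x,.0595,.022]))-[370,180])*4).round() for x in(-.01,.01)],[((proj('top',p+[0,0,dz]+R(64.5)@np.array([x,.0595,.022]))-[10,240])*5).round() for x in(-.01,.01)],[((proj('top',p+[0,0,dz]+R(64.5)@np.array([-.01,w,.022]))-[10,240])*5).round() for w in(.0475,-.0595)])
"
```

```text
0 [array([282., 444.]), array([316., 461.])] [array([356., 389.]), array([390., 406.])]
0.02 [array([279., 407.]), array([313., 424.])] [array([354., 353.]), array([388., 369.])]
0.03 [array([277., 388.]), array([312., 405.])] [array([352., 335.]), array([387., 351.])]
0.035 [array([276., 379.]), array([311., 396.])] [array([352., 326.]), array([386., 342.])]
0.04 [array([275., 369.]), array([310., 386.])] [array([351., 316.]), array([386., 332.])]
0 [array([152., 644.]), array([195., 663.])] [array([343., 199.]), array([326., 234.])] [array([363., 208.]), array([547., 294.])]
0.02 [array([156., 613.]), array([200., 632.])] [array([322., 204.]), array([305., 239.])] [array([343., 214.]), array([530., 301.])]
0.03 [array([157., 597.]), array([202., 616.])] [array([312., 207.]), array([295., 242.])] [array([333., 216.]), array([521., 304.])]
0.035 [array([158., 589.]), array([203., 608.])] [array([307., 208.]), array([289., 244.])] [array([328., 218.]), array([517., 306.])]
0.04 [array([159., 581.]), array([204., 600.])] [array([301., 209.]), array([284., 245.])] [array([322., 219.]), array([512., 308.])]
```

Request:
{"op": "send_rows", "data": {
  "series": [0.075,0,0,0,0,0.075,0,0,0,0,0.075,0,0,0,0,0.075,0,0,0.005,0,0.075,0,0,0.01,0,0.075,0,0,0.015,0,0.075,0,0,0.02,0,0.075,0,0,0.02,0]
}}

```text
time_s: 3.8
ee_pos: [0.6011, 0.1852, 0.0783]
tcp_rot: [[-0.844, 0.537, -0.001], [0.537, 0.844, -0.0], [0.001, -0.001, -1.0]]
ft_force: [0.0, 0.7, 0.3]
gripper_width: 0.792
```

```bash
cat > z.py <<'E'
import sys
from h import *
im=get_image('side');x,y=int(sys.argv[2]),int(sys.argv[3])
cv2.imwrite(f'pics/{sys.argv[1]}_full.png',im)
cv2.imwrite(f'pics/{sys.argv[1]}.png',cv2.resize(im[y:y+100,x:x+120],None,fx=6,fy=6,interpolation=cv2.INTER_CUBIC))
go(.602,.1855,.100,57.5)
E
python3 z.py a6 230 150
```

```text
t 3.85 p [0.6014 0.1853 0.0788] yaw 57.5 F [ 0.9 -0.1 -0.2] w 0.075 q6 -45 
 shift mm [ -0.3   0.5 -21.2] rad 0.0 rows 0.3
```

View pics/a6.png

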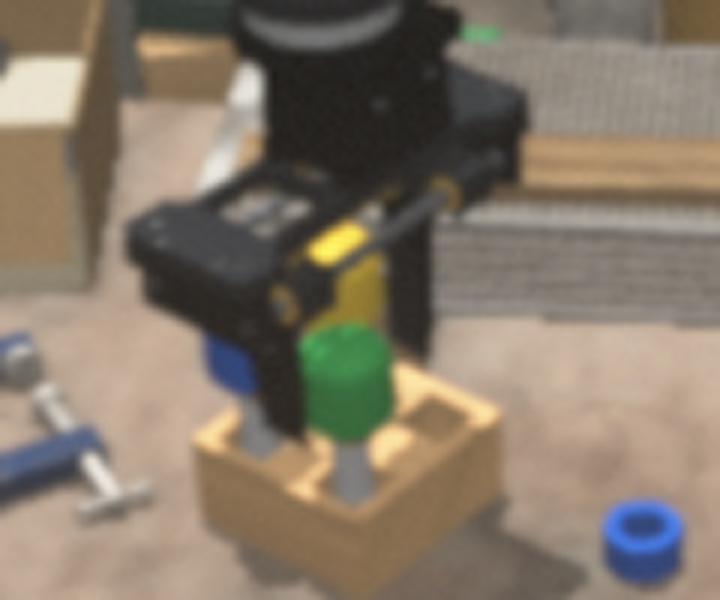

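```bash
python3 -c "
from h import *
def R(a):
  a=np.radians(a);y=np.array([np.cos(a),np.sin(a),0]);z=np.array([0,0,-1.]);return np.c_[np.cross(y,z),y,z]
p=np.array([.6014,.1853,.0788])
for dx in (0,-.005):
 for dz in(0.03,.035,.04):
  f=lambda w,xs:[((proj('side',p+[dx,0,dz]+R(57.5)@np.array([x,w,.022]))-[230,150])*6).round() for x in xs]
  print(dx,dz,'front outer',f(.0495,(-.01,.01)),'front inner',f(.0375,(.01,)),'back outer',f(-.0495,(.01,)),'back inner',f(-.0375,(-.01,.01)))
"
```

```text
0 0.03 front outer [array([250., 448.]), array([285., 465.])] front inner [array([304., 451.])] back outer [array([435., 355.])] back inner [array([384., 352.]), array([418., 368.])]
0 0.035 front outer [array([250., 438.]), array([284., 456.])] front inner [array([303., 442.])] back outer [array([435., 346.])] back inner [array([383., 342.]), array([417., 358.])]
0 0.04 front outer [array([249., 429.]), array([283., 447.])] front inner [array([302., 433.])] back outer [array([434., 337.])] back inner [array([383., 333.]), array([417., 349.])]
-0.005 0.03 front outer [array([262., 448.]), array([297., 466.])] front inner [array([316., 452.])] back outer [array([446., 355.])] back inner [array([395., 352.]), array([429., 368.])]
-0.005 0.035 front outer [array([261., 439.]), array([296., 456.])] front inner [array([315., 442.])] back outer [array([446., 346.])] back inner [array([394., 343.]), array([429., 359.])]
-0.005 0.04 front outer [array([260., 430.]), array([295., 447.])] front inner [array([314., 433.])] back outer [array([446., 337.])] back inner [array([394., 334.]), array([428., 350.])]
```

```bash
python3 -c "
from h import *
def R(a):
  a=np.radians(a);y=np.array([np.cos(a),np.sin(a),0]);z=np.array([0,0,-1.]);return np.c_[np.cross(y,z),y,z]
p=np.array([.6014,.1853,.0788])
for dz in(0,.035):
  f=lambda w,xs:[((proj('side',p+[0,0,dz]+R(57.5)@np.array([x,w,-.056]))-[230,150])*6).round() for x in xs]
  print(dz,f(.09,(-.0375,.0375)),f(-.09,(-.0375,.0375)))
"
```

```text
0 [array([126., 380.]), array([259., 447.])] [array([409., 190.]), array([538., 246.])]
0.035 [array([118., 311.]), array([253., 377.])] [array([405., 124.]), array([536., 179.])]
```

Request:
{"op": "send_rows", "data": {
  "series": [0.075,0,0,0.006,0,0.075,0,0,0.012,0,0.075,0,0,0.012,0,0.055,0,0,0.012,0,0.05,0,0,0.012,0,0.046,0,0,0.012,0,0.044,0,0,0.012,0,0.04,0,0,0.012,0,0.04,0,0,0.012,0],
  "force": 6
}}

```text
time_s: 4.97
ee_pos: [0.6017, 0.1853, 0.0673]
tcp_rot: [[-0.844, 0.537, 0.0], [0.537, 0.844, 0.0], [-0.0, 0.0, -1.0]]
ft_force: [0.1, -0.8, 0.0]
gripper_width: 0.461
```

```bash
python3 z.py a7 230 150
```

```text
t 5.03 p [0.6017 0.1854 0.0673] yaw 57.5 F [-0.1 -0.1 -0.1] w 0.044 q6 -45 
 shift mm [ -0.2   0.3 -32.7] rad 0.0 rows 0.5
```

View pics/a7.png

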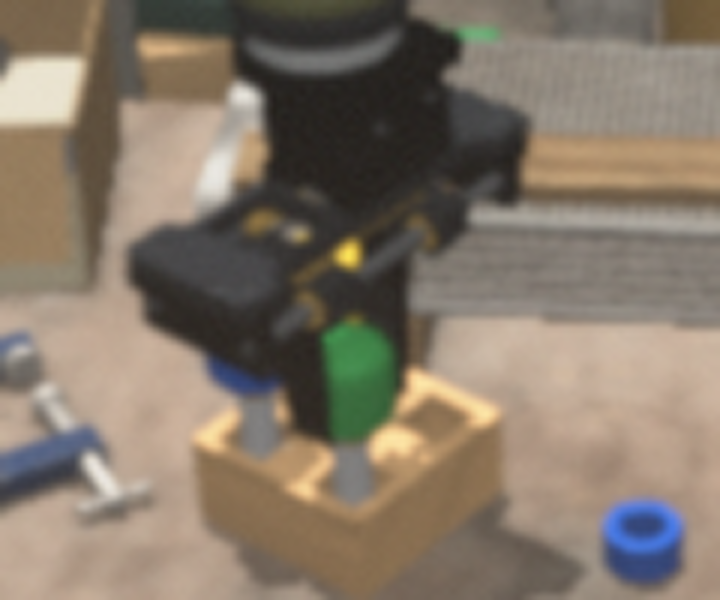

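Request:
{"op": "send_rows", "data": {
  "series": [0.04,0,0,0,0,0.04,0,0,0,0,0.04,0,0,-0.008,0,0.04,0,0,-0.02,0,0.04,0,0,-0.032,0,0.04,0,0,-0.044,0,0.04,0,0,-0.056,0,0.04,0,0,-0.068,0,0.04,0,0,-0.08,0,0.04,0,0,-0.08,0],
  "force": 25
}}

```text
time_s: 6.28
ee_pos: [0.6025, 0.1855, 0.1488]
tcp_rot: [[-0.844, 0.537, 0.003], [0.537, 0.844, 0.001], [-0.002, 0.002, -1.0]]
ft_force: [0.7, 0.4, -0.8]
gripper_width: 0.456
```

```bash
sed -i 's/^go.*//' z.py; python3 z.py a8 230 130;python3 -c "
from h import *
go(.4823,.414,.148,57.5)"
```

```text
t 6.33 p [0.6019 0.1854 0.1478] yaw 57.5 F [ 0.2  0.4 -2. ] w 0.0437 q6 -45 
 shift mm [223.7 128.7  -0.3] rad 0.0 rows 4.1
```

View pics/a8.png

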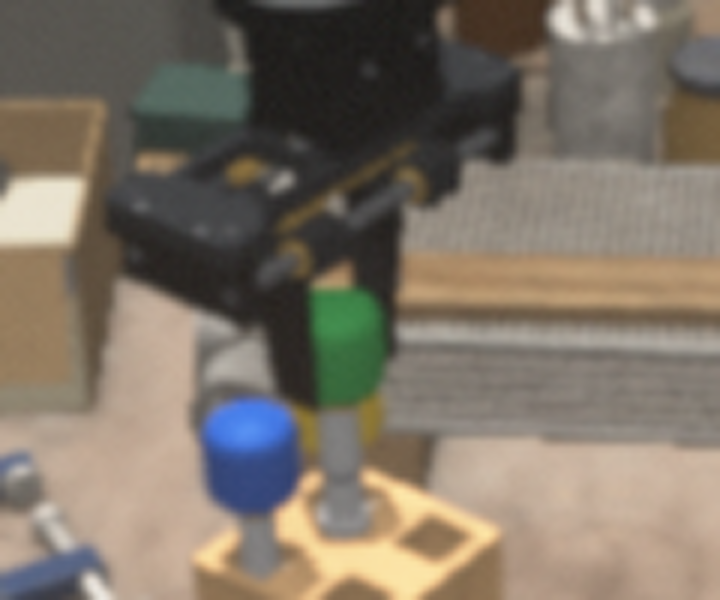

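Request:
{"op": "send_rows", "data": {
  "series": [0.04,0.015,0.009,0,0,0.04,0.042,0.024,0,0,0.04,0.072,0.042,0,0,0.04,0.102,0.059,0,0,0.04,0.132,0.076,0,0,0.04,0.162,0.093,0,0,0.04,0.19,0.11,0,0,0.04,0.212,0.122,0,0,0.04,0.2235,0.1285,0,0,0.04,0.2235,0.1285,0,0]
}}

```text
time_s: 7.58
ee_pos: [0.4812, 0.4143, 0.1467]
tcp_rot: [[-0.844, 0.536, -0.001], [0.536, 0.844, -0.001], [0.0, -0.001, -1.0]]
ft_force: [1.0, -0.5, -1.3]
gripper_width: 0.459
```

Request:
{"op": "send_rows", "data": {
  "series": [0.04,0,0,0.01,0,0.04,0,0,0.02,0,0.04,0,0,0.03,0,0.04,0,0,0.035,0,0.04,0,0,0.035,0]
}}

```text
time_s: 8.2
ee_pos: [0.4818, 0.4133, 0.1113]
tcp_rot: [[-0.843, 0.537, -0.001], [0.537, 0.843, -0.001], [0.001, -0.001, -1.0]]
ft_force: [0.2, -0.0, -1.2]
gripper_width: 0.461
```

```bash
python3 z.py c1 265 215;python3 -c "
from h import *
go(.4823,.414,.112,57.5)
g=get_image('top'); cv2.imwrite('pics/c1t.png',g[120:320,100:340])"
```

```text
t 8.25 p [0.4821 0.4136 0.112 ] yaw 57.5 F [-0.7 -0.5 -1.8] w 0.0439 q6 -22 
 shift mm [0.1 0.4 0. ] rad 0.0 rows 0.0
```

View pics/c1.png

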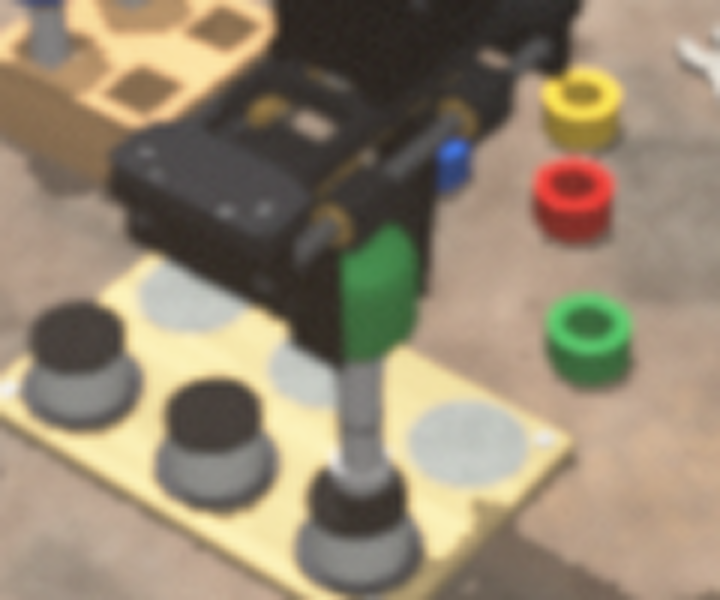

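View pics/c1t.png

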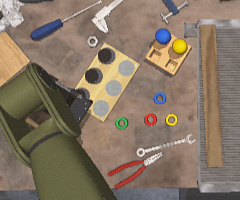

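```bash
python3 -c "
from h import *
for p in((.4823,.414,.04),(.4821,.4136,.05),(.4821,.4136,.113),(.4821,.4136,.142),(.5424,.3758,.04),(.6025,.3375,.04)): print(p,(proj('side',p)-[265,215])*6)
im=cv2.imread('pics/c1_full.png')
g=cv2.cvtColor(im[270:315,310:345],cv2.COLOR_BGR2GRAY); np.set_printoptions(linewidth=250)
for r in range(274,302,2): print(r, cv2.cvtColor(im,cv2.COLOR_BGR2GRAY)[r,312:336])
"
```

```text
(0.4823, 0.414, 0.04) [357.2276678  487.24451489]
(0.4821, 0.4136, 0.05) [357.47414343 467.74592812]
(0.4821, 0.4136, 0.113) [354.98885794 345.1007461 ]
(0.4821, 0.4136, 0.142) [353.78926389 285.9025449 ]
(0.5424, 0.3758, 0.04) [213.79145339 406.14408958]
(0.6025, 0.3375, 0.04) [ 79.18738397 329.84198968]
274 [198 195 183 166 138 108  78  59  53  53  69  86  89  92  92  94 114 155 200 217 219 217 205 190]
276 [197 197 196 197 196 189 179 154 117  88  97 115 120 123 122 123 147 196 220 224 224 223 223 223]
278 [202 202 202 201 203 202 201 192 167 134 122 125 128 127 127 128 153 203 222 225 224 224 224 224]
280 [207 206 202 203 203 202 199 193 176 145 126 127 128 129 127 129 157 209 226 228 228 226 224 224]
282 [232 229 221 214 209 205 203 202 182 147 126 127 128 128 128 129 154 205 226 229 229 230 229 225]
284 [237 235 234 233 231 230 227 223 200 152 125 124 127 129 125 123 148 205 229 231 230 227 219 209]
286 [238 238 238 238 237 236 235 229 210 160 115 110 114 110 108 114 151 207 229 232 226 215 204 201]
288 [231 235 236 238 238 238 238 235 222 175 131 122 126 125 123 126 151 206 228 229 222 206 198 196]
290 [217 230 232 233 234 236 236 238 234 195 139 125 129 129 127 126 144 195 223 228 224 212 201 199]
292 [209 226 229 229 229 220 203 189 203 187 150 131 130 131 129 132 137 148 164 196 219 223 215 207]
294 [218 228 228 224 200 146  93  85 115 139 146 143 144 143 144 144 140 121  98 108 167 214 224 218]
296 [227 229 226 204 146  90  68  68  74  88 104 115 122 122 118 110  94  75  65  70 120 195 224 228]
298 [230 230 224 190 126  81  69  67  64  60  60  64  66  69  64  59  57  52  55  58 108 192 229 234]
300 [230 231 228 204 145  88  66  66  66  62  56  52  53  55  53  52  55  55  58  62 106 175 223 235]
```

Request:
{"op": "send_rows", "data": {
  "series": [0.04,-0.0013,0.001,0,0,0.04,-0.0013,0.001,0.003,0,0.04,-0.0013,0.001,0.006,0,0.04,-0.0013,0.001,0.008,0,0.04,-0.0013,0.001,0.008,0],
  "force": 10
}}

```text
time_s: 8.93
ee_pos: [0.4835, 0.4137, 0.1038]
tcp_rot: [[-0.844, 0.537, -0.001], [0.537, 0.844, -0.0], [0.0, -0.001, -1.0]]
ft_force: [-0.1, 1.9, -0.8]
gripper_width: 0.461
```

Request:
{"op": "send_rows", "data": {
  "series": [0.04,0,0,0.0005,0,0.04,0,0,0.001,0,0.04,0,0,0.001,0]
}}

```text
time_s: 9.3
ee_pos: [0.4837, 0.4139, 0.1032]
tcp_rot: [[-0.844, 0.537, 0.0], [0.537, 0.844, 0.0], [-0.0, 0.0, -1.0]]
ft_force: [-0.1, 0.1, -1.3]
gripper_width: 0.46
```

Request:
{"op": "send_rows", "data": {
  "series": [0.04,0,0,0.0005,0,0.04,0,0,0.001,0,0.04,0,0,0.001,0]
}}

```text
time_s: 9.68
ee_pos: [0.4837, 0.4139, 0.1023]
tcp_rot: [[-0.844, 0.537, 0.0], [0.537, 0.844, 0.0], [-0.0, 0.0, -1.0]]
ft_force: [-0.1, 0.1, -0.9]
gripper_width: 0.46
```

Request:
{"op": "send_rows", "data": {
  "series": [0.04,0,0,0.0005,0,0.04,0,0,0.001,0,0.04,0,0,0.001,0],
  "force": 6
}}

```text
time_s: 10.05
ee_pos: [0.484, 0.414, 0.1022]
tcp_rot: [[-0.844, 0.537, 0.001], [0.537, 0.844, 0.0], [-0.0, 0.001, -1.0]]
ft_force: [-1.9, -1.8, 5.1]
gripper_width: 0.459
```

Request:
{"op": "send_rows", "data": {
  "series": [0.04,0,0,0.0005,0,0.04,0,0,0.001,0,0.04,0,0,0.001,0]
}}

```text
time_s: 10.42
ee_pos: [0.4844, 0.4142, 0.102]
tcp_rot: [[-0.844, 0.537, 0.002], [0.537, 0.844, 0.001], [-0.001, 0.002, -1.0]]
ft_force: [-1.3, -1.4, 8.2]
gripper_width: 0.461
```

```bash
python3 z.py c2 265 215
```

```text
(no output)
```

View pics/c2.png

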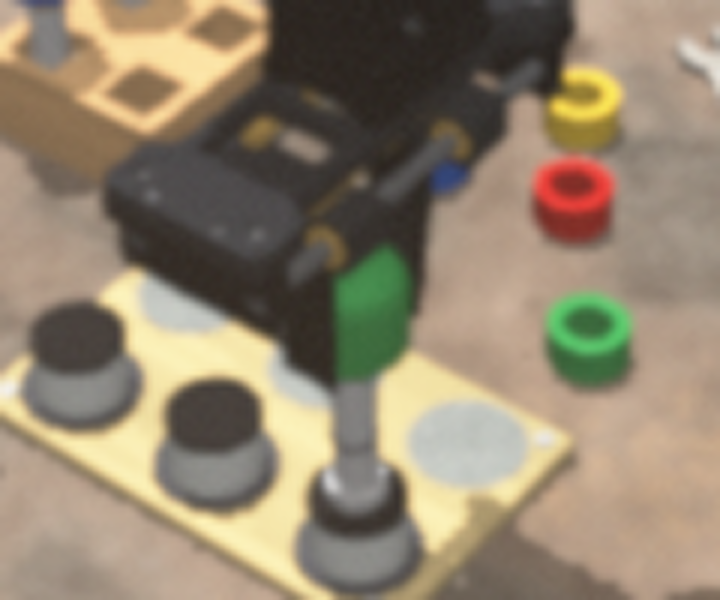

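Request:
{"op": "send_rows", "data": {
  "series": [0.04,0,0,0,0,0.04,0,0,0,0,0.04,0,0,-0.0007,0,0.04,0,0,-0.0014,0,0.04,0,0,-0.0014,0,0.04,0,0,-0.0014,0],
  "force": 3
}}

```text
time_s: 11.22
ee_pos: [0.4838, 0.414, 0.1014]
tcp_rot: [[-0.844, 0.537, 0.0], [0.537, 0.844, 0.0], [-0.0, 0.0, -1.0]]
ft_force: [1.0, 0.8, 2.0]
gripper_width: 0.463
```

Request:
{"op": "send_rows", "data": {
  "series": [0.0445,0,0,0,0,0.045,0,0,0,0,0.0455,0,0,0,0,0.046,0,0,0,0,0.0475,0,0,0,0,0.05,0,0,0,0,0.055,0,0,0,0,0.062,0,0,0,0,0.07,0,0,0,0,0.07,0,0,0,0]
}}

```text
time_s: 12.48
ee_pos: [0.4837, 0.4139, 0.1016]
tcp_rot: [[-0.844, 0.537, 0.0], [0.537, 0.844, 0.0], [-0.0, 0.0, -1.0]]
ft_force: [0.4, -0.3, 0.1]
gripper_width: 0.73
```

```bash
python3 z.py c3 265 215
```

```text
(no output)
```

View pics/c3.png

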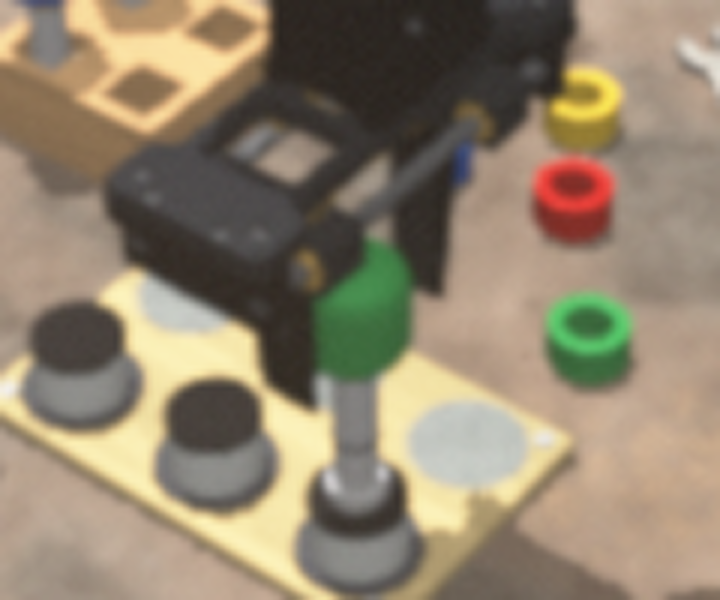

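Request:
{"op": "send_rows", "data": {
  "series": [0.07,0,0,-0.01,0,0.07,0,0,-0.03,0,0.07,0,0,-0.055,0,0.07,0,0,-0.08,0,0.07,0,0,-0.09,0,0.07,0,0,-0.09,0]
}}

```text
time_s: 13.28
ee_pos: [0.4843, 0.4143, 0.1932]
tcp_rot: [[-0.844, 0.537, 0.002], [0.537, 0.844, 0.002], [-0.001, 0.002, -1.0]]
ft_force: [0.2, -0.0, 0.2]
gripper_width: 0.736
```

```bash
python3 z.py c4 265 215; python3 -c "
from h import *
go(.6492,.1548,.155,-32.5)"
```

```text
t 13.32 p [0.4837 0.4138 0.1918] yaw 57.5 F [ 0.4 -0.3 -0.9] w 0.0701 q6 -22 
 shift mm [-278.7 -129.7   36.8] rad 1.571 rows 8.4
```

View pics/c4.png

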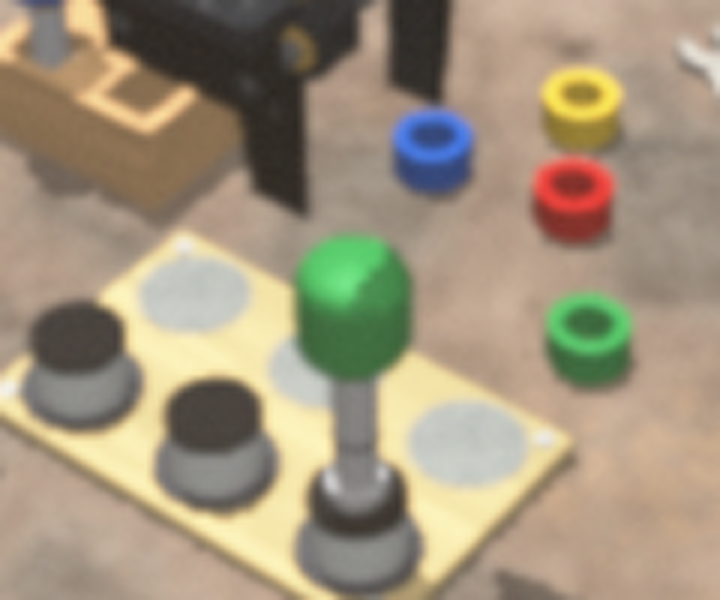

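Request:
{"op": "send_rows", "data": {
  "series": [0.075,-0.02,-0.01,0,0.16,0.075,-0.05,-0.023,0,0.33,0.075,-0.08,-0.037,0,0.5,0.075,-0.115,-0.053,0,0.67,0.075,-0.15,-0.07,0,0.84,0.075,-0.185,-0.086,0,1.01,0.075,-0.22,-0.102,0.01,1.18,0.075,-0.25,-0.116,0.02,1.35,0.075,-0.2785,-0.1295,0.03,1.5,0.075,-0.2785,-0.1295,0.037,1.571],
  "force": 6
}}

```text
time_s: 14.58
ee_pos: [0.6489, 0.1528, 0.1519]
tcp_rot: [[0.542, 0.84, -0.003], [0.84, -0.542, -0.001], [-0.003, -0.002, -1.0]]
ft_force: [-0.2, 0.8, -0.3]
gripper_width: 0.788
```

```bash
python3 z.py d1 230 130; python3 -c "
from h import *
go(.6492,.1548,.067,-32.5)"
```

```text
t 14.62 p [0.6479 0.1535 0.1508] yaw -32.8 F [-0.2  0.1 -0.5] w 0.0751 q6 42 
 shift mm [ 2.1  0.7 83.8] rad -0.006 rows 1.3
```

View pics/d1.png

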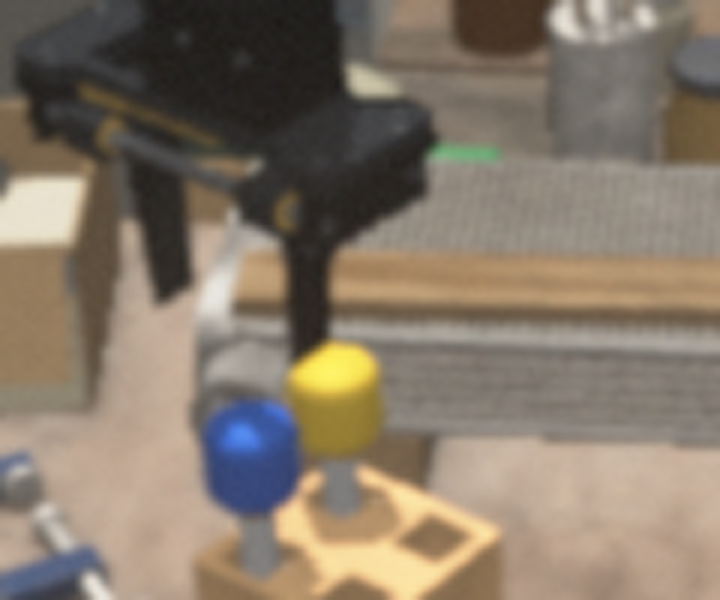

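```bash
python3 -c "
from h import *
s=state();R=s['tcp_rot'];p=s['ee_pos']+[0,0,.035]
for w in(-.0495,-.0375,.0375,.0495): print(w,[((proj('side',p+R@np.array([x,w,.022]))-[230,130])*6+2.5).round() for x in(-.01,.01)])
print((proj('side',(.6492,.1548,.097))-[230,130])*6+2.5)"
```

```text
-0.0495 [array([343., 359.]), array([312., 381.])]
-0.0375 [array([322., 350.]), array([291., 371.])]
0.0375 [array([197., 293.]), array([165., 313.])]
0.0495 [array([177., 285.]), array([145., 304.])]
[250.574913  458.0833802]
```

Request:
{"op": "send_rows", "data": {
  "series": [0.075,0.0015,0.0005,0.02,0,0.075,0.0015,0.0005,0.045,0,0.075,0.0015,0.0005,0.065,0,0.075,0.0015,0.0005,0.078,0,0.075,0.0015,0.0005,0.084,0,0.075,0.0015,0.0005,0.084,0,0.075,0.0015,0.0005,0.084,0]
}}

```text
time_s: 15.5
ee_pos: [0.6511, 0.1562, 0.0717]
tcp_rot: [[0.537, 0.844, 0.002], [0.844, -0.537, 0.0], [0.001, 0.001, -1.0]]
ft_force: [-0.1, 0.1, -1.1]
gripper_width: 0.79
```

```bash
python3 z.py d2 230 130; python3 -c "
from h import *
go(.6492,.1548,.067,-32.5)"
```

```text
t 15.55 p [0.6512 0.1562 0.0718] yaw -32.5 F [ 0.3  0.1 -0.4] w 0.075 q6 41 
 shift mm [-2.2 -0.9  4.8] rad 0.0 rows 0.1
```

View pics/d2.png

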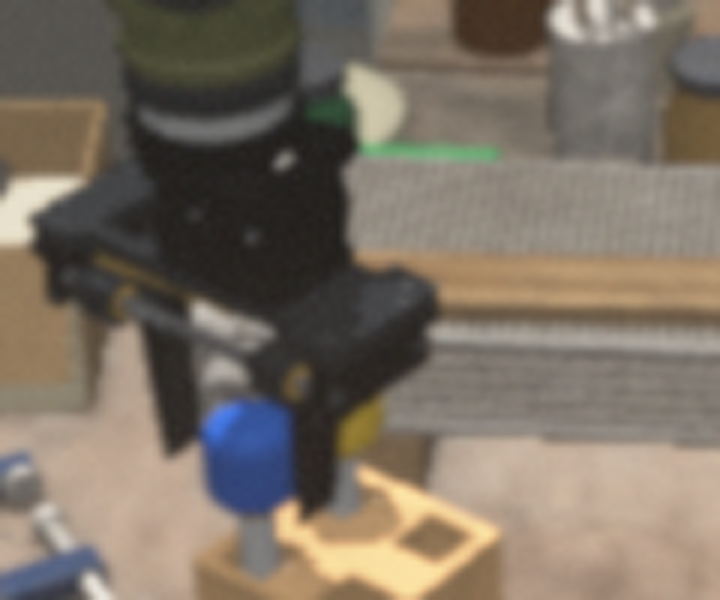

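Request:
{"op": "send_rows", "data": {
  "series": [0.075,-0.002,-0.0008,0.0045,0,0.075,-0.002,-0.0008,0.0045,0,0.055,-0.002,-0.0008,0.0045,0,0.05,-0.002,-0.0008,0.0045,0,0.047,-0.002,-0.0008,0.0045,0,0.044,-0.002,-0.0008,0.0045,0,0.04,-0.002,-0.0008,0.0045,0,0.04,-0.002,-0.0008,0.0045,0,0.04,-0.002,-0.0008,0.0045,0]
}}

```text
time_s: 16.68
ee_pos: [0.6487, 0.1548, 0.0661]
tcp_rot: [[0.537, 0.844, 0.0], [0.844, -0.537, -0.0], [0.0, 0.0, -1.0]]
ft_force: [-0.1, -0.5, 0.3]
gripper_width: 0.461
```

Request:
{"op": "send_rows", "data": {
  "series": [0.04,0,0,0,0,0.04,0,0,0,0,0.04,0,0,-0.008,0,0.04,0,0,-0.02,0,0.04,0,0,-0.032,0,0.04,0,0,-0.044,0,0.04,0,0,-0.056,0,0.04,0,0,-0.068,0,0.04,0,0,-0.08,0,0.04,0,0,-0.08,0],
  "force": 25
}}

```text
time_s: 17.92
ee_pos: [0.6495, 0.1549, 0.1479]
tcp_rot: [[0.537, 0.843, 0.003], [0.843, -0.537, 0.0], [0.002, 0.002, -1.0]]
ft_force: [0.8, -0.0, -1.0]
gripper_width: 0.458
```

```bash
python3 z.py d3 230 130; python3 -c "
from h import *
go(.5435,.376,.147,57.5)"
```

```text
t 17.98 p [0.6489 0.1548 0.1468] yaw -32.5 F [-0.1 -0.6 -2.4] w 0.0436 q6 41 
 shift mm [ 129.9 -207.7   -0.3] rad -1.571 rows 8.4
```

View pics/d3.png

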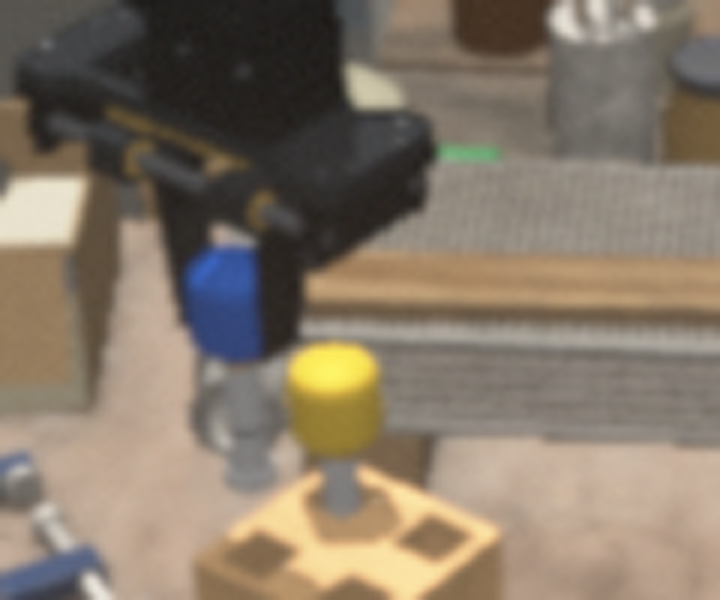

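Request:
{"op": "send_rows", "data": {
  "series": [0.04,0.008,-0.013,0,-0.16,0.04,0.022,-0.035,0,-0.33,0.04,0.038,-0.06,0,-0.5,0.04,0.054,-0.086,0,-0.67,0.04,0.07,-0.112,0,-0.84,0.04,0.086,-0.138,0,-1.01,0.04,0.102,-0.163,0,-1.18,0.04,0.116,-0.185,0,-1.35,0.04,0.126,-0.201,0,-1.5,0.04,0.13,-0.2075,0,-1.571]
}}

```text
time_s: 19.23
ee_pos: [0.5423, 0.3767, 0.145]
tcp_rot: [[-0.846, 0.534, -0.002], [0.534, 0.846, -0.001], [0.001, -0.001, -1.0]]
ft_force: [0.2, -0.7, -0.9]
gripper_width: 0.461
```

Request:
{"op": "send_rows", "data": {
  "series": [0.04,0,0,0,0,0.04,0,0,0.01,0,0.04,0,0,0.02,0,0.04,0,0,0.03,0,0.04,0,0,0.035,0,0.04,0,0,0.035,0]
}}

```text
time_s: 19.98
ee_pos: [0.5431, 0.3756, 0.1103]
tcp_rot: [[-0.843, 0.537, -0.001], [0.537, 0.843, -0.001], [0.001, -0.001, -1.0]]
ft_force: [-0.2, -0.6, -1.6]
gripper_width: 0.463
```

```bash
python3 z.py e1 255 205; python3 -c "
from h import *
go(.5435,.376,.111,57.5)
for p in((.5424,.3758,.04),(.5424,.3758,.05),(.5424,.3758,.113)): print((proj('side',p)-[255,205])*6+2.5)
"
```

```text
t 20.02 p [0.5434 0.3759 0.1109] yaw 57.5 F [-0.4 -0.3 -0.7] w 0.0435 q6 -27 
 shift mm [-0.   0.2 -0.1] rad 0.0 rows 0.0
[276.29145339 468.64408958]
[275.22077036 450.08737751]
[268.22770904 328.88603114]
```

View pics/e1.png

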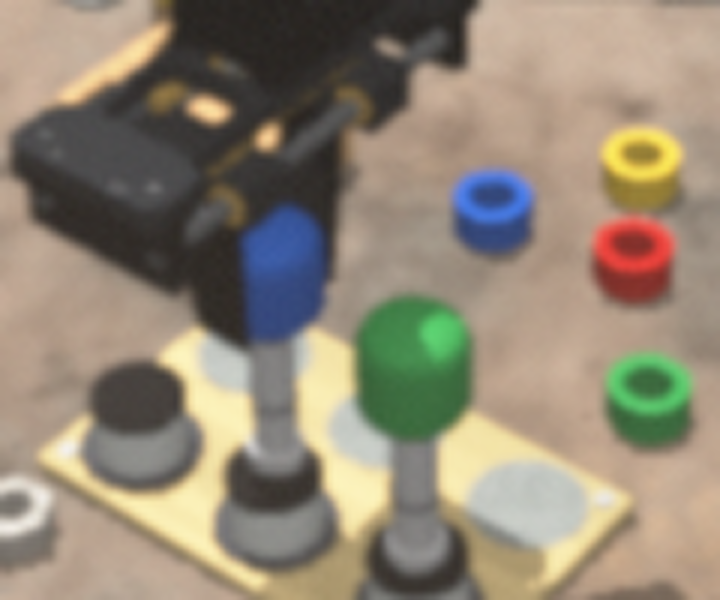

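Request:
{"op": "send_rows", "data": {
  "series": [0.04,-0.0006,0.0005,0.003,0,0.04,-0.0006,0.0005,0.006,0,0.04,-0.0006,0.0005,0.008,0,0.04,-0.0006,0.0005,0.009,0,0.04,-0.0006,0.0005,0.009,0,0.04,-0.0006,0.0005,0.0095,0,0.04,-0.0006,0.0005,0.01,0,0.04,-0.0006,0.0005,0.01,0],
  "force": 8
}}

```text
time_s: 21.02
ee_pos: [0.5442, 0.3761, 0.1011]
tcp_rot: [[-0.844, 0.537, 0.0], [0.537, 0.844, 0.0], [-0.0, 0.0, -1.0]]
ft_force: [-0.5, 0.5, -2.1]
gripper_width: 0.461
```

Request:
{"op": "send_rows", "data": {
  "series": [0.04,0,0,0.0005,0,0.04,0,0,0.001,0,0.04,0,0,0.001,0],
  "force": 6
}}

```text
time_s: 21.4
ee_pos: [0.5445, 0.3762, 0.101]
tcp_rot: [[-0.844, 0.537, 0.001], [0.537, 0.844, 0.0], [-0.001, 0.001, -1.0]]
ft_force: [-1.1, -0.9, 3.6]
gripper_width: 0.46
```

Request:
{"op": "send_rows", "data": {
  "series": [0.04,0,0,0.0005,0,0.04,0,0,0.001,0,0.04,0,0,0.001,0]
}}

```text
time_s: 21.78
ee_pos: [0.5449, 0.3764, 0.1008]
tcp_rot: [[-0.844, 0.537, 0.002], [0.537, 0.844, 0.001], [-0.001, 0.002, -1.0]]
ft_force: [-1.3, -1.6, 6.4]
gripper_width: 0.461
```

Request:
{"op": "send_rows", "data": {
  "series": [0.04,0,0,0,0,0.04,0,0,0,0,0.04,0,0,-0.0007,0,0.04,0,0,-0.0014,0,0.04,0,0,-0.0014,0,0.04,0,0,-0.0014,0],
  "force": 3
}}

```text
time_s: 22.52
ee_pos: [0.5441, 0.3761, 0.1002]
tcp_rot: [[-0.844, 0.537, -0.0], [0.537, 0.844, 0.0], [0.0, 0.0, -1.0]]
ft_force: [0.7, 1.5, 0.3]
gripper_width: 0.46
```

```bash
python3 z.py e2 255 205
```

```text
(no output)
```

View pics/e2.png

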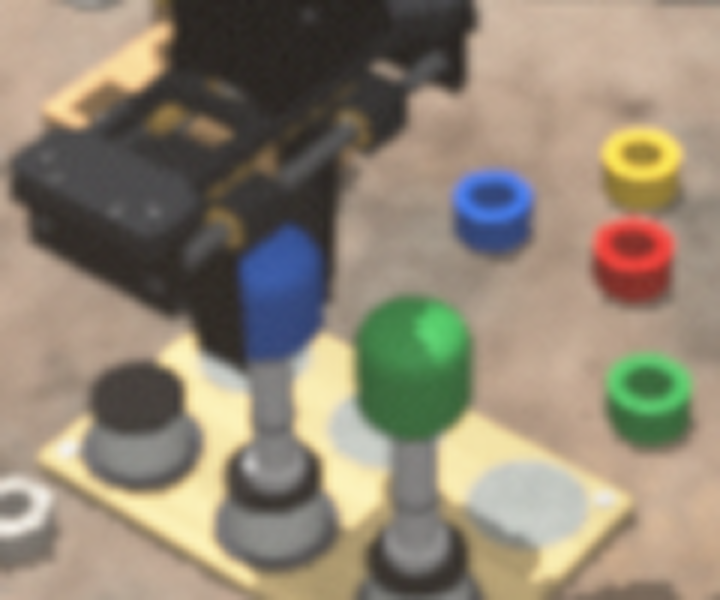

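Request:
{"op": "send_rows", "data": {
  "series": [0.0445,0,0,0,0,0.045,0,0,0,0,0.0455,0,0,0,0,0.046,0,0,0,0,0.0475,0,0,0,0,0.05,0,0,0,0,0.055,0,0,0,0,0.062,0,0,0,0,0.07,0,0,0,0,0.07,0,0,0,0]
}}

```text
time_s: 23.82
ee_pos: [0.5442, 0.376, 0.1005]
tcp_rot: [[-0.844, 0.537, 0.0], [0.537, 0.844, 0.0], [-0.0, 0.0, -1.0]]
ft_force: [0.2, -0.3, -0.6]
gripper_width: 0.731
```

Request:
{"op": "send_rows", "data": {
  "series": [0.07,0,0,-0.01,0,0.07,0,0,-0.03,0,0.07,0,0,-0.055,0,0.07,0,0,-0.08,0,0.07,0,0,-0.09,0,0.07,0,0,-0.09,0]
}}

```text
time_s: 24.58
ee_pos: [0.5448, 0.3764, 0.1922]
tcp_rot: [[-0.844, 0.537, 0.002], [0.537, 0.844, 0.001], [-0.001, 0.002, -1.0]]
ft_force: [0.3, -0.7, -0.2]
gripper_width: 0.733
```

```bash
python3 z.py e3 255 205; python3 -c "
from h import *
im={n:cv2.imread(f'pics/{n}0.png') for n in ROI}
g=get_image('top')
HS['yellow']=(20,34)
t=max(blobs(im['top'],'yellow',(240,140,295,190),80,40),key=lambda q:q[1]);print(t, onz('top',*t[0],.102))
t=max(blobs(g,'yellow',(240,140,295,190),80,40),key=lambda q:q[1]);print('now',t, onz('top',*t[0],.102))
s=max(blobs(im['side'],'yellow',(260,180,300,230),80,40),key=lambda q:q[1]);print(s)
go(.6200,.1078,.155,0)
"
```

```text
((np.float64(279.7), np.float64(167.0)), 207, (272, 159, 17, 24)) [0.61664465 0.1067777  0.102     ]
now ((np.float64(279.6), np.float64(166.1)), 195, (272, 159, 17, 16)) [0.61922739 0.10703775 0.102     ]
((np.float64(285.5), np.float64(194.9)), 249, (277, 187, 17, 18))
t 24.68 p [0.5437 0.3758 0.1896] yaw 57.5 F [-0.2 -0.1 -0.7] w 0.0701 q6 -28 
 shift mm [-208.2 -185.1   34.7] rad 1.004 rows 5.4
```

View pics/e3.png

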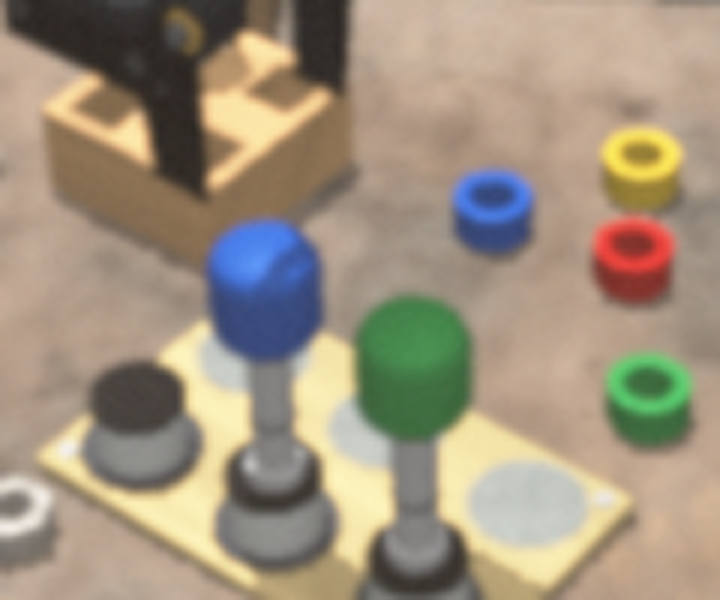

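Request:
{"op": "send_rows", "data": {
  "series": [0.07,-0.012,-0.01,0,0.1,0.07,-0.036,-0.032,0,0.2,0.07,-0.064,-0.057,0,0.32,0.07,-0.092,-0.082,0,0.44,0.07,-0.12,-0.107,0,0.56,0.07,-0.148,-0.131,0,0.68,0.07,-0.174,-0.155,0.01,0.8,0.07,-0.194,-0.172,0.02,0.92,0.07,-0.208,-0.185,0.03,1.004,0.07,-0.208,-0.185,0.035,1.004],
  "force": 6
}}

```text
time_s: 25.92
ee_pos: [0.6194, 0.1072, 0.1531]
tcp_rot: [[0.001, 1.0, -0.004], [1.0, -0.001, -0.0], [-0.0, -0.004, -1.0]]
ft_force: [-0.2, 1.5, -0.8]
gripper_width: 0.735
```

Request:
{"op": "send_rows", "data": {
  "series": [0.07,0,0,0,0,0.07,0,0,0,0]
}}

```text
time_s: 26.18
ee_pos: [0.6202, 0.1092, 0.1557]
tcp_rot: [[-0.002, 1.0, 0.0], [1.0, 0.002, 0.0], [0.0, 0.0, -1.0]]
ft_force: [0.0, 0.1, 0.1]
gripper_width: 0.736
```

```bash
python3 z.py f1 230 130; python3 -c "
from h import *
go(.6200,.1077,.067,0)
print(tri((285.5,194.9),(279.4,165.9)))
"
```

```text
t 26.23 p [0.6203 0.1091 0.1559] yaw 0.1 F [ 0.5  0.3 -1.3] w 0.0699 q6 5 
 shift mm [-1.5 -0.4 88.9] rad 0.002 rows 1.4
(array([0.6191036 , 0.10752696, 0.10187485]), np.float64(0.0010157763058329253))
```

View pics/f1.png

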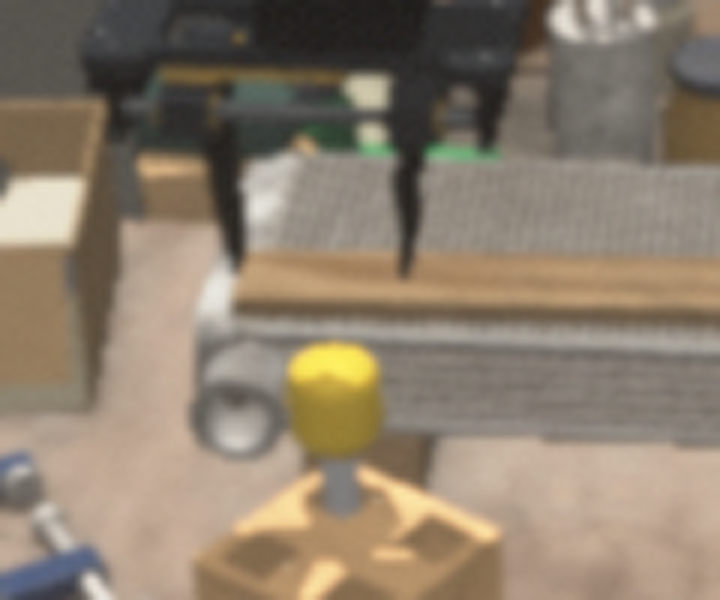

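```bash
python3 -c "
from h import *
s=state();R=s['tcp_rot'];p=s['ee_pos']+[0,0,.035]
for w in(-.035,.035): print(w,[((proj('side',p+R@np.array([x,w,.022]))-[230,130])*6+2.5).round() for x in(-.01,.01)])
for q in((.62,.1077,.097),(.62,.1077,.08)):print((proj('side',q)-[230,130])*6+2.5)"
```

```text
-0.035 [array([403., 260.]), array([397., 284.])]
0.035 [array([248., 254.]), array([240., 278.])]
[332.56016138 400.66224509]
[334.75791506 430.99001099]
```

Request:
{"op": "send_rows", "data": {
  "series": [0.07,-0.0013,-0.0005,0.02,0,0.07,-0.0013,-0.0005,0.045,0,0.07,-0.0013,-0.0005,0.068,0,0.07,-0.0013,-0.0005,0.082,0,0.07,-0.0013,-0.0005,0.09,0,0.07,-0.0013,-0.0005,0.09,0,0.07,-0.0013,-0.0005,0.09,0]
}}

```text
time_s: 27.1
ee_pos: [0.6193, 0.1076, 0.0651]
tcp_rot: [[-0.0, 1.0, -0.001], [1.0, 0.0, 0.001], [0.001, -0.001, -1.0]]
ft_force: [-0.3, 3.9, -5.2]
gripper_width: 0.737
```

```bash
python3 z.py f2 230 130; python3 -c "
from h import *
go(.6198,.1077,.067,0)
"
```

```text
t 27.15 p [0.6193 0.1076 0.0651] yaw 0.0 F [-0.1  5.9 -5.4] w 0.0699 q6 5 
 shift mm [ 0.1  0.5 -1.9] rad 0.0 rows 0.0
```

View pics/f2.png

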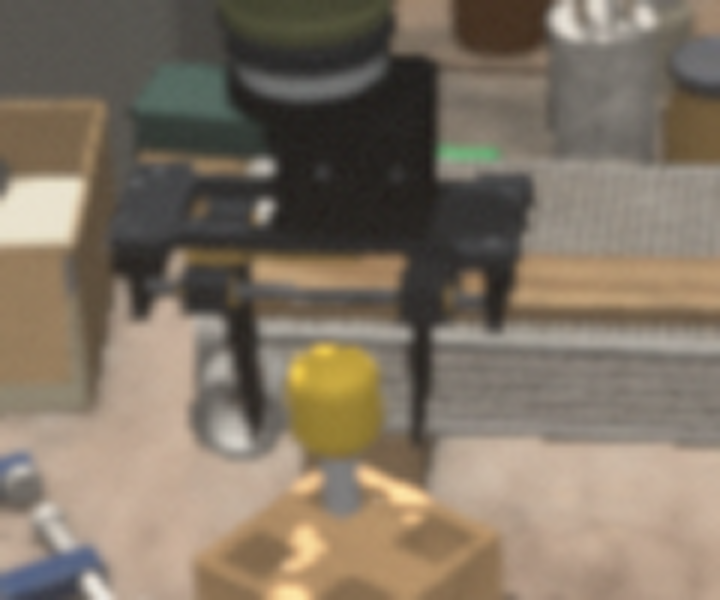

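Request:
{"op": "send_rows", "data": {
  "series": [0.07,0.0015,0.0005,-0.001,0,0.07,0.003,0.0005,-0.0015,0,0.07,0.003,0.0005,-0.0015,0]
}}

```text
time_s: 27.52
ee_pos: [0.621, 0.1095, 0.0679]
tcp_rot: [[0.0, 1.0, 0.002], [1.0, -0.0, -0.001], [-0.001, 0.002, -1.0]]
ft_force: [0.3, 0.4, -0.2]
gripper_width: 0.733
```

Request:
{"op": "send_rows", "data": {
  "series": [0.06,0,-0.001,0,0,0.055,0,-0.001,0,0,0.05,0,-0.001,0,0,0.047,0,-0.001,0,0,0.044,0,-0.001,0,0,0.04,0,-0.001,0,0,0.04,0,-0.001,0,0,0.04,0,-0.001,0,0]
}}

```text
time_s: 28.52
ee_pos: [0.6194, 0.1099, 0.0669]
tcp_rot: [[-0.0, 1.0, 0.0], [1.0, 0.0, -0.0], [-0.0, 0.0, -1.0]]
ft_force: [0.6, 1.0, -0.0]
gripper_width: 0.464
```

```bash
python3 z.py f3 230 130; python3 -c "
from h import *
go(.6198,.1077,.067,0)
"
```

```text
t 28.57 p [0.6194 0.11   0.067 ] yaw 0.0 F [ 0.  -0.3 -0.7] w 0.0439 q6 5 
 shift mm [-2.3  0.4 -0. ] rad 0.0 rows 0.0
```

View pics/f3.png

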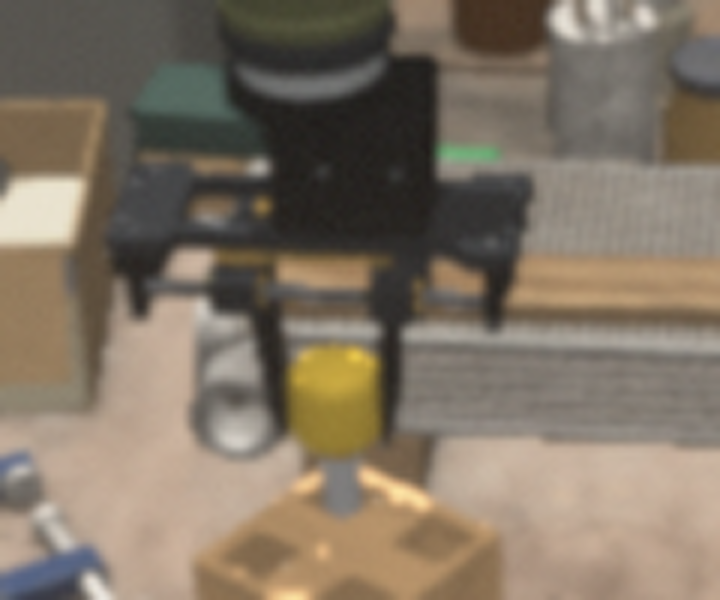

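Request:
{"op": "send_rows", "data": {
  "series": [0.04,0,0,0,0,0.04,0,0,0,0,0.04,0,0,-0.008,0,0.04,0,0,-0.02,0,0.04,0,0,-0.032,0,0.04,0,0,-0.044,0,0.04,0,0,-0.056,0,0.04,0,0,-0.068,0,0.04,0,0,-0.08,0,0.04,0,0,-0.08,0],
  "force": 25
}}

```text
time_s: 29.82
ee_pos: [0.6202, 0.1101, 0.1487]
tcp_rot: [[0.0, 1.0, 0.003], [1.0, -0.0, 0.0], [0.0, 0.003, -1.0]]
ft_force: [0.1, -0.1, -1.3]
gripper_width: 0.458
```

```bash
python3 z.py f4 230 130; python3 -c "
from h import *
go(.6035-.844*.0023,.338+.537*.0023,.147,57.5)"
```

```text
t 29.88 p [0.6196 0.11   0.1476] yaw -0.0 F [-0.6 -0.2 -0.8] w 0.0433 q6 5 
 shift mm [229.3 -18.1   0.6] rad -1.004 rows 5.4
```

View pics/f4.png

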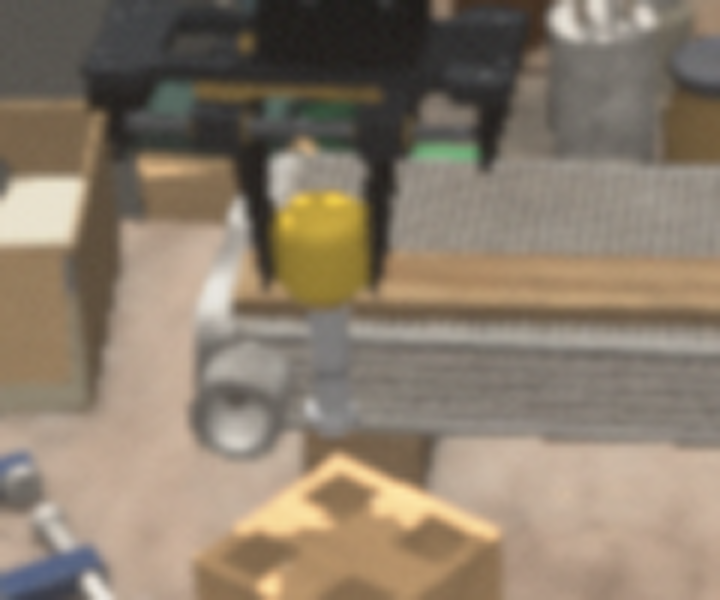

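Request:
{"op": "send_rows", "data": {
  "series": [0.04,0.012,-0.001,0,-0.12,0.04,0.036,-0.003,0,-0.25,0.04,0.064,-0.005,0,-0.38,0.04,0.094,-0.007,0,-0.51,0.04,0.124,-0.01,0,-0.64,0.04,0.154,-0.012,0,-0.77,0.04,0.184,-0.0145,0,-0.89,0.04,0.21,-0.017,0,-1.004,0.04,0.2255,-0.018,0,-1.004,0.04,0.2293,-0.018,0,-1.004]
}}

```text
time_s: 31.12
ee_pos: [0.6009, 0.3397, 0.1463]
tcp_rot: [[-0.843, 0.537, -0.001], [0.537, 0.843, -0.001], [0.0, -0.001, -1.0]]
ft_force: [-0.6, -0.4, -1.1]
gripper_width: 0.457
```

Request:
{"op": "send_rows", "data": {
  "series": [0.04,0,0,0,0,0.04,0,0,0.01,0,0.04,0,0,0.02,0,0.04,0,0,0.03,0,0.04,0,0,0.035,0,0.04,0,0,0.035,0]
}}

```text
time_s: 31.88
ee_pos: [0.6009, 0.3391, 0.1111]
tcp_rot: [[-0.844, 0.537, -0.001], [0.537, 0.844, -0.001], [0.001, -0.001, -1.0]]
ft_force: [0.3, 0.3, -2.1]
gripper_width: 0.456
```

```bash
python3 z.py g1 240 195; python3 -c "
from h import *
go(.6035-.844*.0023,.338+.537*.0023,.102,57.5)
for p in((.6028,.3372,.04),(.6028,.3372,.05),(.6028,.3372,.113)): print((proj('side',p)-[240,195])*6+2.5)
"
```

```text
t 31.93 p [0.6012 0.3392 0.1117] yaw 57.5 F [ 0.4 -0.3 -2.5] w 0.0433 q6 -33 
 shift mm [-0.3  0.2  9.7] rad 0.0 rows 0.2
[231.08291127 451.78662682]
[229.40657591 433.44331549]
[218.47017853 313.77171074]
```

View pics/g1.png

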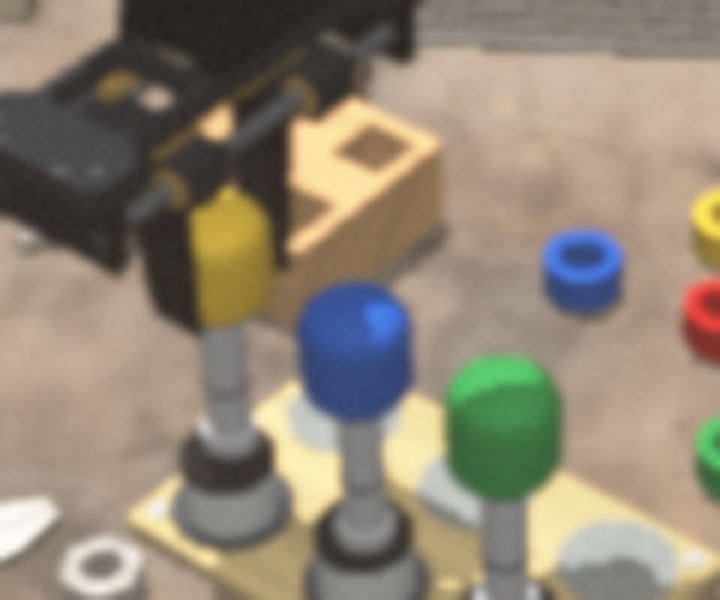

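Request:
{"op": "send_rows", "data": {
  "series": [0.04,-0.001,0.0005,0.003,0,0.04,-0.001,0.0005,0.006,0,0.04,-0.001,0.0005,0.008,0,0.04,-0.001,0.0005,0.009,0,0.04,-0.001,0.0005,0.009,0,0.04,-0.001,0.0005,0.0095,0,0.04,-0.001,0.0005,0.01,0,0.04,-0.001,0.0005,0.01,0],
  "force": 8
}}

```text
time_s: 32.92
ee_pos: [0.6024, 0.3392, 0.102]
tcp_rot: [[-0.844, 0.537, 0.0], [0.537, 0.844, -0.0], [-0.0, 0.0, -1.0]]
ft_force: [-0.2, -0.0, -0.5]
gripper_width: 0.462
```

Request:
{"op": "send_rows", "data": {
  "series": [0.04,0,0,0.0005,0,0.04,0,0,0.001,0,0.04,0,0,0.001,0],
  "force": 6
}}

```text
time_s: 33.3
ee_pos: [0.6027, 0.3393, 0.1019]
tcp_rot: [[-0.844, 0.537, 0.001], [0.537, 0.844, 0.0], [-0.001, 0.001, -1.0]]
ft_force: [-1.6, -0.5, 3.6]
gripper_width: 0.462
```

Request:
{"op": "send_rows", "data": {
  "series": [0.04,0,0,0.0005,0,0.04,0,0,0.001,0,0.04,0,0,0.001,0]
}}

```text
time_s: 33.67
ee_pos: [0.6031, 0.3395, 0.1017]
tcp_rot: [[-0.844, 0.537, 0.002], [0.537, 0.844, 0.001], [-0.001, 0.002, -1.0]]
ft_force: [-1.1, -1.3, 6.9]
gripper_width: 0.462
```

Request:
{"op": "send_rows", "data": {
  "series": [0.04,0,0,0,0,0.04,0,0,0,0,0.04,0,0,-0.0007,0,0.04,0,0,-0.0014,0,0.04,0,0,-0.0014,0,0.04,0,0,-0.0014,0],
  "force": 3
}}

```text
time_s: 34.42
ee_pos: [0.6026, 0.3393, 0.1012]
tcp_rot: [[-0.844, 0.537, 0.0], [0.537, 0.844, 0.0], [-0.0, 0.001, -1.0]]
ft_force: [1.1, 2.1, 0.8]
gripper_width: 0.466
```

```bash
python3 z.py g2 240 195
```

```text
(no output)
```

View pics/g2.png

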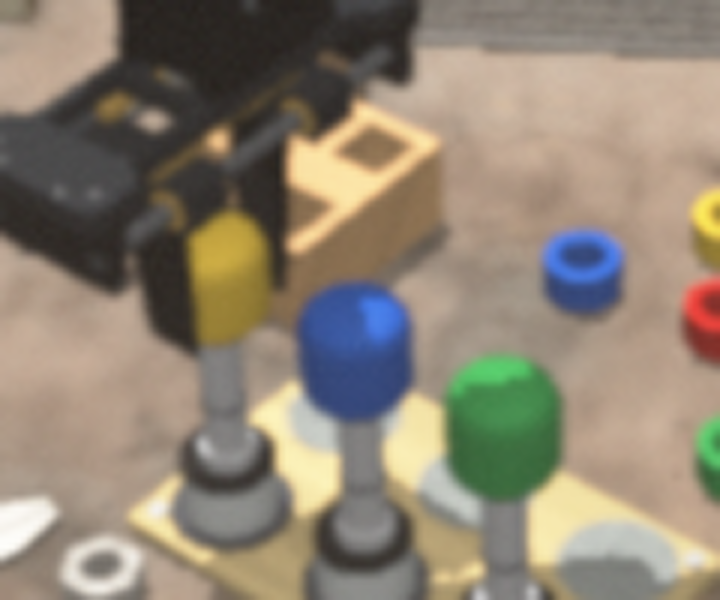

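Request:
{"op": "send_rows", "data": {
  "series": [0.0445,0,0,0,0,0.045,0,0,0,0,0.0455,0,0,0,0,0.046,0,0,0,0,0.0475,0,0,0,0,0.05,0,0,0,0,0.055,0,0,0,0,0.062,0,0,0,0,0.07,0,0,0,0,0.07,0,0,0,0]
}}

```text
time_s: 35.72
ee_pos: [0.6024, 0.3391, 0.1014]
tcp_rot: [[-0.844, 0.537, -0.0], [0.537, 0.844, -0.0], [0.0, -0.0, -1.0]]
ft_force: [-0.9, -0.4, -0.3]
gripper_width: 0.729
```

Request:
{"op": "send_rows", "data": {
  "series": [0.07,0,0,-0.01,0,0.07,0,0,-0.03,0,0.07,0,0,-0.055,0,0.07,0,0,-0.08,0,0.07,0,0,-0.09,0,0.07,0,0,-0.09,0]
}}

```text
time_s: 36.48
ee_pos: [0.603, 0.3395, 0.1932]
tcp_rot: [[-0.844, 0.537, 0.002], [0.537, 0.844, 0.001], [-0.001, 0.002, -1.0]]
ft_force: [-0.5, 0.1, 0.4]
gripper_width: 0.734
```

```bash
cat > rings.py <<'E'
from h import *
import sys
HS['yellow']=(20,34)
ii={n:get_image(n) for n in ROI}
tag=sys.argv[1]
for n in ii: cv2.imwrite(f'pics/{tag}_{n}.png',ii[n])
for c in HS:
    for n,r,z in(("top",(165,190,300,265),.02),("side",(310,215,400,300),.01)):
        for cc,a,b in blobs(ii[n],c,r,80,50):
            if a>40: print(c,n,a,b,onz(n,b[0]+b[2]/2-.5,b[1]+b[3]/2-.5,z).round(4))
E
python3 rings.py r1; python3 z.py g3 240 195; python3 -c "
from h import *
go(.40,.2905,.10,-32.5)"
```

```text
red top 106 (244, 233, 13, 13) [0.4098 0.2039 0.02  ]
red side 186 (353, 241, 15, 15) [0.4088 0.2058 0.01  ]
blue top 81 (254, 212, 12, 12) [0.4743 0.1748 0.02  ]
blue side 139 (331, 234, 13, 13) [0.4718 0.1779 0.01  ]
yellow top 3314 (165, 190, 71, 75) [0.448  0.3544 0.02  ]
yellow top 82 (266, 234, 12, 12) [0.4074 0.1391 0.02  ]
yellow side 160 (355, 226, 14, 14) [0.4071 0.1406 0.01  ]
yellow side 49 (330, 273, 14, 8) [0.4624 0.3174 0.01  ]
yellow side 109 (310, 282, 10, 18) [0.5112 0.369  0.01  ]
yellow side 116 (328, 286, 32, 14) [0.4418 0.3698 0.01  ]
green top 77 (216, 237, 12, 12) [0.4004 0.2898 0.02  ]
green side 355 (315, 254, 18, 24) [0.4983 0.2806 0.01  ]
green side 160 (356, 264, 14, 15) [0.3993 0.2927 0.01  ]
t 36.62 p [0.6018 0.3388 0.19  ] yaw 57.5 F [ 0.2 -0.5  0.4] w 0.0702 q6 -33 
 shift mm [ 144.2 -149.    90.4] rad 1.571 rows 8.4
```

View pics/g3.png

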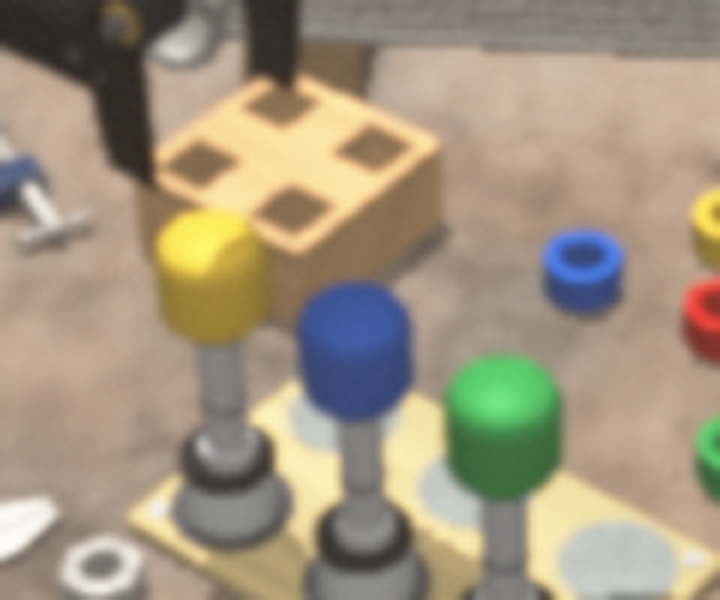

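View pics/r1_top.png

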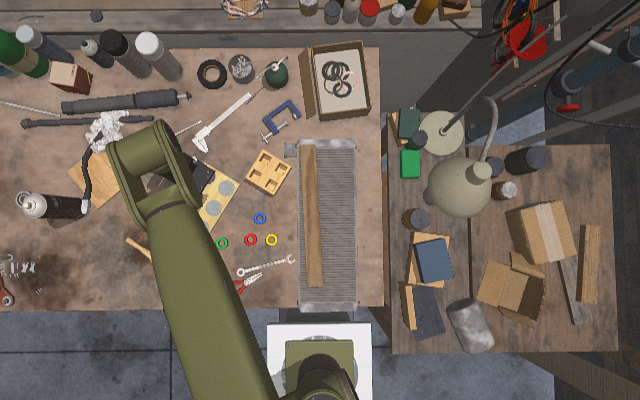

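Request:
{"op": "send_rows", "data": {
  "series": [0.06,0.008,-0.008,0,0.16,0.06,0.024,-0.025,0,0.33,0.06,0.042,-0.043,0,0.5,0.06,0.06,-0.062,0,0.67,0.06,0.078,-0.081,0,0.84,0.06,0.096,-0.099,0,1.01,0.06,0.114,-0.118,0,1.18,0.06,0.13,-0.134,0.02,1.35,0.06,0.14,-0.145,0.05,1.5,0.06,0.144,-0.149,0.09,1.571],
  "force": 8
}}

```text
time_s: 37.88
ee_pos: [0.4002, 0.2907, 0.1004]
tcp_rot: [[0.539, 0.842, 0.001], [0.842, -0.539, 0.0], [0.001, 0.0, -1.0]]
ft_force: [0.1, 0.2, -0.6]
gripper_width: 0.634
```

Request:
{"op": "send_rows", "data": {
  "series": [0.06,0,0,0,0,0.06,0,0,0.02,0,0.06,0,0,0.04,0,0.06,0,0,0.04,0,0.06,0,0,0.04,0]
}}

```text
time_s: 38.5
ee_pos: [0.402, 0.2913, 0.0629]
tcp_rot: [[0.537, 0.844, 0.002], [0.844, -0.537, 0.001], [0.002, 0.001, -1.0]]
ft_force: [-0.5, 0.0, 0.6]
gripper_width: 0.63
```

```bash
python3 z.py i1 310 195; python3 -c "
from h import *
go(.40,.291,-.008,-32.5)
s=state();R=s['tcp_rot'];p=s['ee_pos']+[0,0,.035]
for w in(-.042,-.03,.03,.042): print(w,[((proj('side',p+R@np.array([x,w,.022]))-[310,195])*6+2.5).round() for x in(-.01,.01)])
"
```

```text
t 38.55 p [0.4021 0.2914 0.063 ] yaw -32.5 F [0.7 0.5 0.6] w 0.06 q6 62 
 shift mm [-1.6 -1.7 71. ] rad 0.001 rows 1.1
-0.042 [array([417., 364.]), array([389., 391.])]
-0.03 [array([391., 352.]), array([364., 379.])]
0.03 [array([269., 294.]), array([240., 319.])]
0.042 [array([245., 282.]), array([216., 307.])]
```

View pics/i1.png

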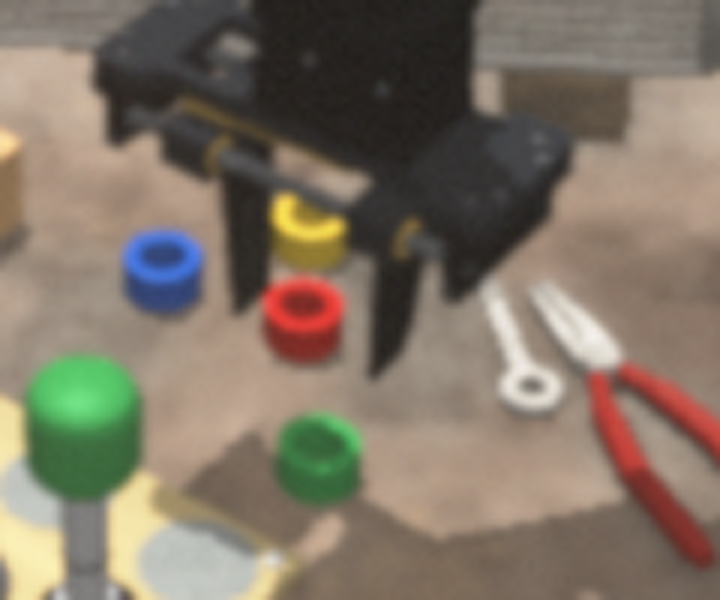

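Request:
{"op": "send_rows", "data": {
  "series": [0.06,-0.0016,-0.0015,0.015,0,0.06,-0.0016,-0.0015,0.035,0,0.06,-0.0016,-0.0015,0.052,0,0.06,-0.0016,-0.0015,0.062,0,0.06,-0.0016,-0.0015,0.066,0,0.06,-0.0016,-0.0015,0.069,0,0.06,-0.0016,-0.0015,0.071,0,0.06,-0.0016,-0.0015,0.071,0]
}}

```text
time_s: 39.55
ee_pos: [0.399, 0.2903, -0.0094]
tcp_rot: [[0.537, 0.844, 0.0], [0.844, -0.537, 0.0], [0.0, 0.0, -1.0]]
ft_force: [0.2, 0.1, 0.1]
gripper_width: 0.634
```

```bash
python3 z.py i2 310 195; python3 -c "
from h import *
go(.40,.291,-.008,-32.5)"
```

```text
t 39.6 p [ 0.399   0.2904 -0.0094] yaw -32.5 F [-0.3  0.8  0.5] w 0.0601 q6 62 
 shift mm [ 1.1  0.5 -1.4] rad 0.0 rows 0.0
```

View pics/i2.png

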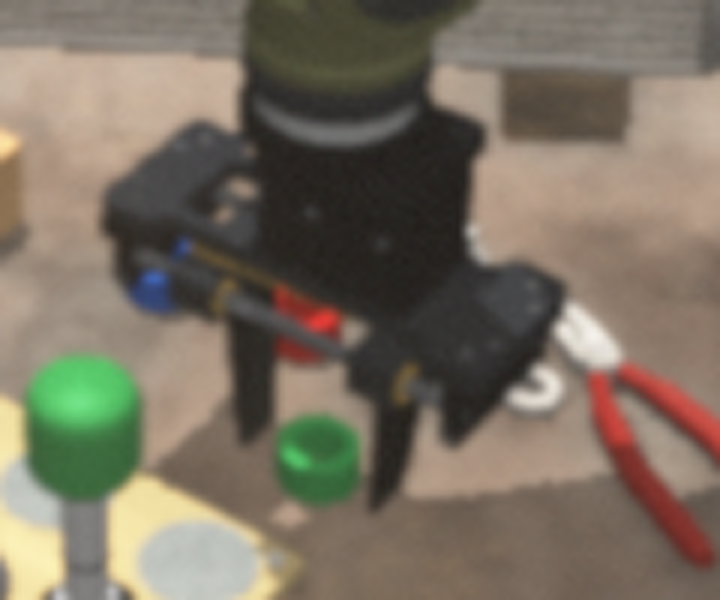

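Request:
{"op": "send_rows", "data": {
  "series": [0.05,0.001,0,0,0,0.044,0.001,0,0,0,0.04,0.001,0,0,0,0.036,0.001,0,0,0,0.032,0.001,0,0,0,0.032,0.001,0,0,0]
}}

```text
time_s: 40.35
ee_pos: [0.3993, 0.2911, -0.0096]
tcp_rot: [[0.537, 0.844, 0.0], [0.844, -0.537, -0.0], [0.0, 0.0, -1.0]]
ft_force: [0.0, 0.0, -0.1]
gripper_width: 0.385
```

Request:
{"op": "send_rows", "data": {
  "series": [0.032,0,0,0,0,0.032,0,0,-0.005,0,0.032,0,0,-0.015,0,0.032,0,0,-0.025,0,0.032,0,0,-0.035,0,0.032,0,0,-0.045,0,0.032,0,0,-0.045,0],
  "force": 15
}}

```text
time_s: 41.22
ee_pos: [0.4002, 0.2915, 0.0367]
tcp_rot: [[0.537, 0.844, 0.002], [0.844, -0.537, 0.001], [0.002, 0.001, -1.0]]
ft_force: [0.3, -0.3, -0.5]
gripper_width: 0.383
```

```bash
python3 z.py i3 310 195; python3 -c "
from h import *
go(.4448-.002,.3562-.003,.035,-32.5)"
```

```text
t 41.27 p [0.3997 0.2913 0.036 ] yaw -32.5 F [ 0.8  0.3 -0. ] w 0.036 q6 62 
 shift mm [75.4  3.1  1. ] rad 0.0 rows 1.2
```

View pics/i3.png

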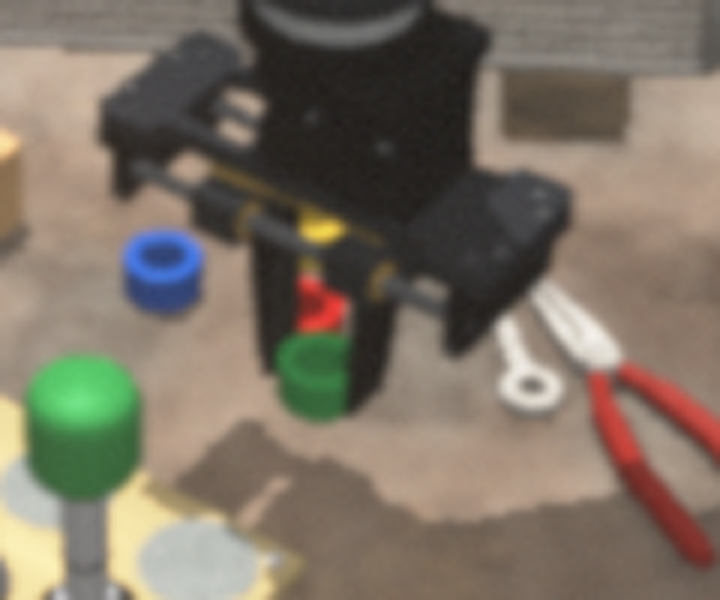

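Request:
{"op": "send_rows", "data": {
  "series": [0.032,0.008,0.001,0,0,0.032,0.018,0.002,0,0,0.032,0.03,0.003,0,0,0.032,0.042,0.003,0,0,0.032,0.053,0.003,0,0,0.032,0.063,0.003,0,0,0.032,0.071,0.003,0,0,0.032,0.0754,0.003,0,0,0.032,0.0754,0.003,0,0]
}}

```text
time_s: 42.4
ee_pos: [0.4424, 0.3532, 0.0353]
tcp_rot: [[0.537, 0.844, -0.0], [0.844, -0.537, -0.0], [-0.0, 0.0, -1.0]]
ft_force: [-0.8, -0.6, -0.8]
gripper_width: 0.381
```

```bash
python3 z.py i4 290 195; python3 -c "
from h import *
go(.4448-.002,.3562-.003,.002,-32.5)"
```

```text
t 42.45 p [0.4423 0.353  0.0353] yaw -32.5 F [-0.3 -0.3 -0.2] w 0.036 q6 66 
 shift mm [ 0.5  0.3 33.3] rad 0.0 rows 0.5
```

View pics/i4.png

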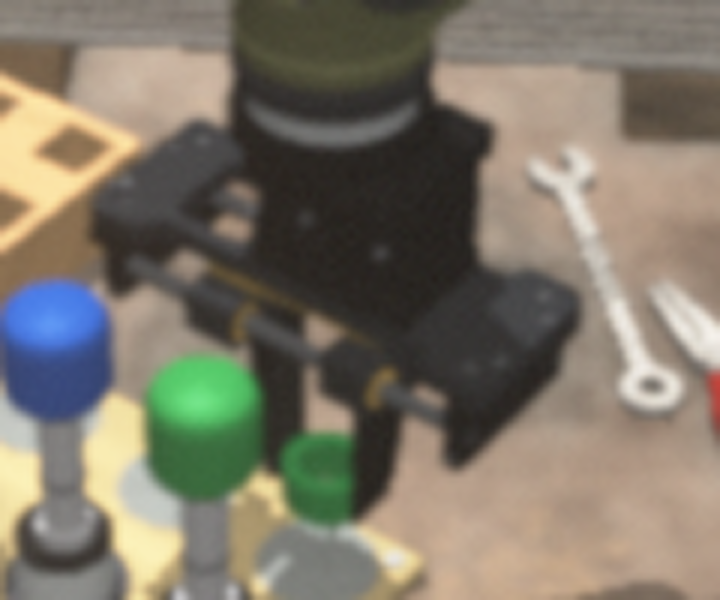

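Request:
{"op": "send_rows", "data": {
  "series": [0.032,0,0,0.008,0,0.032,0,0,0.017,0,0.032,0,0,0.025,0,0.032,0,0,0.03,0,0.032,0,0,0.032,0,0.032,0,0,0.0335,0,0.032,0,0,0.0345,0,0.032,0,0,0.0345,0]
}}

```text
time_s: 43.45
ee_pos: [0.4425, 0.3532, 0.001]
tcp_rot: [[0.537, 0.844, 0.0], [0.844, -0.537, 0.0], [0.0, 0.0, -1.0]]
ft_force: [0.1, 0.3, -0.4]
gripper_width: 0.381
```

Request:
{"op": "send_rows", "data": {
  "series": [0.032,0,0,0.0005,0,0.032,0,0,0.001,0,0.032,0,0,0.001,0]
}}

```text
time_s: 43.82
ee_pos: [0.4425, 0.3532, 0.0003]
tcp_rot: [[0.537, 0.844, 0.0], [0.844, -0.537, 0.0], [0.0, 0.0, -1.0]]
ft_force: [-1.4, -0.7, 3.4]
gripper_width: 0.379
```

```bash
python3 z.py i5 290 195
```

```text
(no output)
```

View pics/i5.png

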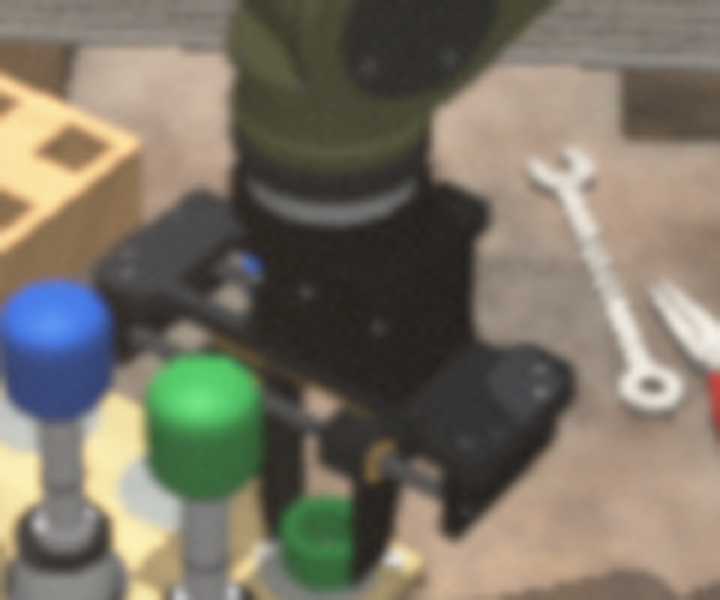

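Request:
{"op": "send_rows", "data": {
  "series": [0.036,0,0,0,0,0.038,0,0,0,0,0.042,0,0,0,0,0.048,0,0,0,0,0.052,0,0,0,0,0.052,0,0,0,0],
  "force": 5
}}

```text
time_s: 44.62
ee_pos: [0.4423, 0.353, -0.0002]
tcp_rot: [[0.537, 0.844, -0.0], [0.844, -0.537, -0.0], [-0.0, -0.0, -1.0]]
ft_force: [-0.1, -0.4, -0.4]
gripper_width: 0.547
```

Request:
{"op": "send_rows", "data": {
  "series": [0.052,0,0,-0.006,0,0.052,0,0,-0.018,0,0.052,0,0,-0.035,0,0.052,0,0,-0.055,0,0.052,0,0,-0.075,0,0.052,0,0,-0.09,0,0.052,0,0,-0.09,0]
}}

```text
time_s: 45.5
ee_pos: [0.4434, 0.3538, 0.092]
tcp_rot: [[0.537, 0.843, 0.003], [0.843, -0.537, 0.002], [0.003, 0.001, -1.0]]
ft_force: [-0.3, 0.3, -0.6]
gripper_width: 0.544
```

```bash
python3 rings.py r2|grep -v yellow\ top; python3 z.py i6 290 195; python3 -c "
from h import *
go(.473,.1763,.06,-32.5)"
```

```text
red top 106 (244, 233, 13, 13) [0.4098 0.2039 0.02  ]
red side 69 (358, 245, 8, 11) [0.4046 0.2135 0.01  ]
blue top 154 (173, 190, 18, 11) [0.5454 0.4101 0.02  ]
blue top 82 (254, 212, 12, 12) [0.4743 0.1748 0.02  ]
blue side 62 (337, 234, 7, 12) [0.4639 0.1751 0.01  ]
yellow side 198 (328, 274, 32, 26) [0.443  0.3501 0.01  ]
green top 49 (196, 225, 11, 10) [0.4404 0.3514 0.02  ]
green side 355 (315, 254, 18, 24) [0.4983 0.2806 0.01  ]
green side 171 (337, 278, 14, 15) [0.4434 0.345  0.01  ]
t 45.65 p [0.4418 0.3527 0.089 ] yaw -32.5 F [-0.1 -0.1 -0.3] w 0.0519 q6 66 
 shift mm [-132.   121.1   29.1] rad 0.0 rows 2.9
```

View pics/i6.png

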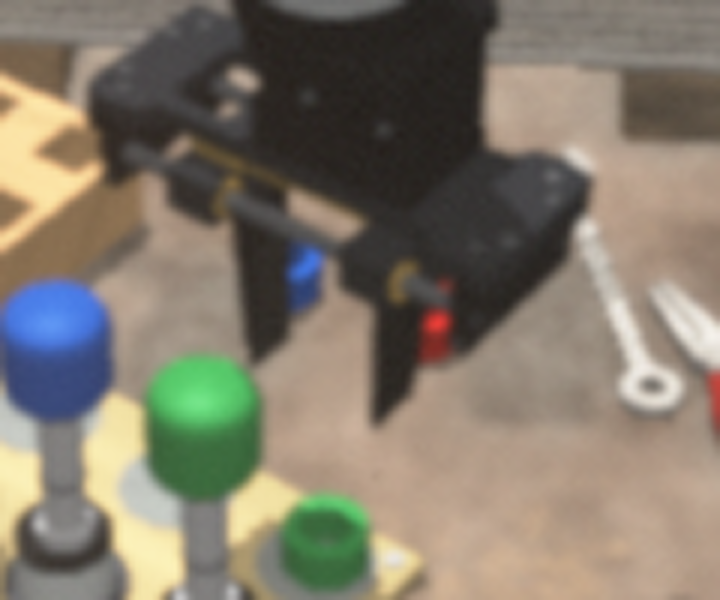

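Request:
{"op": "send_rows", "data": {
  "series": [0.056,-0.02,0.008,0,0,0.056,-0.045,0.025,0,0,0.056,-0.07,0.047,0,0,0.056,-0.095,0.072,0,0,0.056,-0.115,0.095,0,0,0.056,-0.128,0.113,0,0,0.056,-0.132,0.121,0.01,0,0.056,-0.132,0.121,0.029,0,0.056,-0.132,0.121,0.029,0,0.056,-0.132,0.121,0.029,0],
  "force": 8
}}

```text
time_s: 46.9
ee_pos: [0.4729, 0.1772, 0.0602]
tcp_rot: [[0.536, 0.844, -0.001], [0.844, -0.536, -0.0], [-0.001, -0.001, -1.0]]
ft_force: [-0.3, 0.6, 1.2]
gripper_width: 0.589
```

```bash
python3 z.py j1 300 180; python3 -c "
from h import *
go(.473,.1763,-.009,-32.5)"
```

```text
t 46.95 p [0.4734 0.1773 0.0608] yaw -32.4 F [-0.6  0.2  0.1] w 0.0563 q6 47 
 shift mm [-1.1  0.2 69.8] rad 0.001 rows 1.1
```

View pics/j1.png

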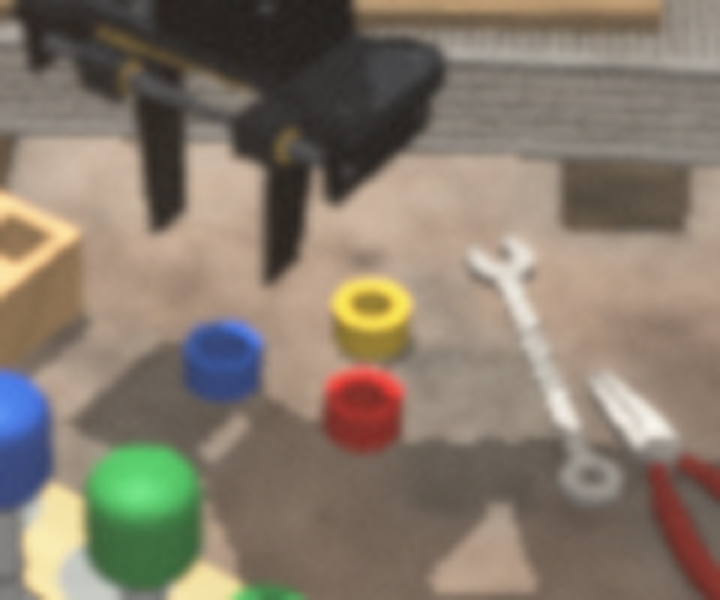

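Request:
{"op": "send_rows", "data": {
  "series": [0.056,-0.001,0,0.015,0,0.056,-0.001,0,0.035,0,0.056,-0.001,0,0.052,0,0.056,-0.001,0,0.061,0,0.056,-0.001,0,0.065,0,0.056,-0.001,0,0.068,0,0.056,-0.001,0,0.069,0,0.056,-0.001,0,0.069,0]
}}

```text
time_s: 47.95
ee_pos: [0.4733, 0.176, -0.0078]
tcp_rot: [[0.537, 0.844, 0.001], [0.844, -0.537, 0.0], [0.001, 0.001, -1.0]]
ft_force: [0.7, 0.5, -0.6]
gripper_width: 0.587
```

```bash
python3 z.py j2 300 180; python3 -c "
from h import *
go(.473,.1763,-.009,-32.5)"
```

```text
t 48.0 p [ 0.4733  0.1759 -0.0077] yaw -32.5 F [0.7 0.1 0.4] w 0.056 q6 47 
 shift mm [ 0.1 -0.5  1.3] rad 0.0 rows 0.0
```

View pics/j2.png

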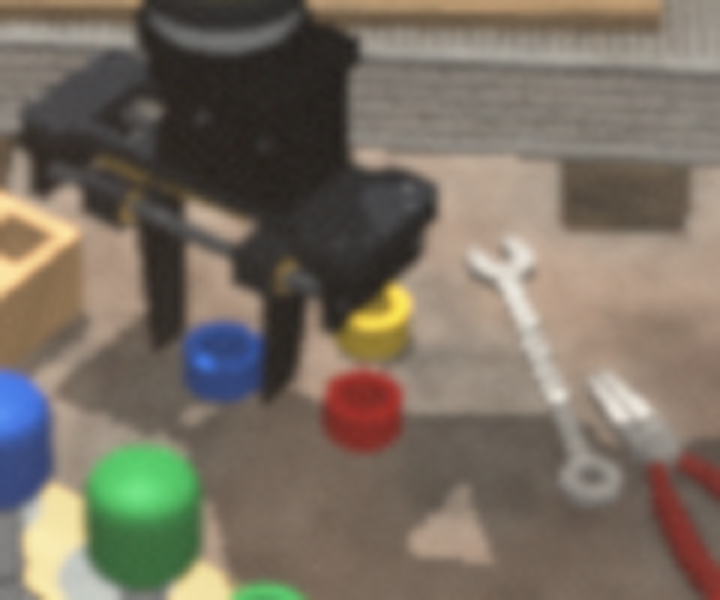

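Good alignment: close, then lift.

Request:
{"op": "send_rows", "data": {
  "series": [0.05,0,0,0.001,0,0.044,0,0,0.001,0,0.04,0,0,0.001,0,0.036,0,0,0.001,0,0.032,0,0,0.001,0,0.032,0,0,0.001,0]
}}

```text
time_s: 48.75
ee_pos: [0.4731, 0.1759, -0.0091]
tcp_rot: [[0.537, 0.843, 0.0], [0.843, -0.537, -0.0], [0.0, 0.0, -1.0]]
ft_force: [0.8, -0.7, -0.6]
gripper_width: 0.385
```

Request:
{"op": "send_rows", "data": {
  "series": [0.032,0,0,0,0,0.032,0,0,-0.005,0,0.032,0,0,-0.015,0,0.032,0,0,-0.03,0,0.032,0,0,-0.045,0,0.032,0,0,-0.06,0,0.032,0,0,-0.07,0,0.032,0,0,-0.07,0],
  "force": 15
}}

```text
time_s: 49.75
ee_pos: [0.4738, 0.1761, 0.0621]
tcp_rot: [[0.537, 0.844, 0.002], [0.844, -0.537, 0.001], [0.002, 0.002, -1.0]]
ft_force: [0.2, 0.0, -0.4]
gripper_width: 0.38
```

```bash
python3 -c "
from h import *
go(.5058-.002,.3172-.003,.062,-32.5)"
```

```text
t 49.75 p [0.4738 0.1761 0.0621] yaw -32.5 F [ 0.2  0.  -0.4] w 0.0361 q6 47 
 shift mm [132.6 -48.9   0.2] rad 0.0 rows 2.3
```

Request:
{"op": "send_rows", "data": {
  "series": [0.032,0.012,-0.01,0,0,0.032,0.03,-0.025,0,0,0.032,0.05,-0.04,0,0,0.032,0.07,-0.049,0,0,0.032,0.09,-0.049,0,0,0.032,0.106,-0.049,0,0,0.032,0.118,-0.049,0,0,0.032,0.127,-0.049,0,0,0.032,0.132,-0.049,0,0,0.032,0.132,-0.049,0,0]
}}

```text
time_s: 51.0
ee_pos: [0.5026, 0.3135, 0.0608]
tcp_rot: [[0.537, 0.843, -0.0], [0.843, -0.537, -0.0], [-0.0, -0.0, -1.0]]
ft_force: [-0.4, -1.1, -0.6]
gripper_width: 0.38
```

```bash
python3 z.py j3 260 185; python3 -c "
from h import *
go(.5058-.002,.3172-.003,.0009,-32.5)"
```

```text
t 51.05 p [0.5025 0.3133 0.0608] yaw -32.5 F [-0.1  0.3  0.6] w 0.0366 q6 59 
 shift mm [ 1.5  0.6 59.9] rad 0.0 rows 1.0
```

View pics/j3.png

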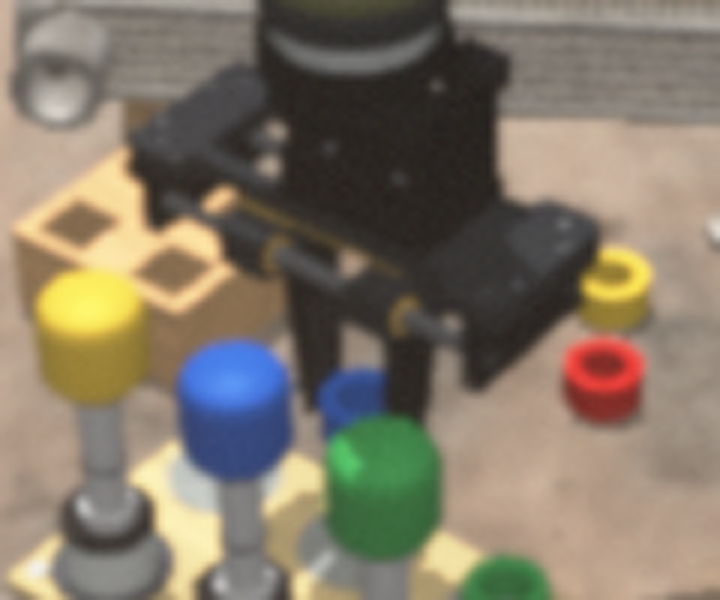

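Request:
{"op": "send_rows", "data": {
  "series": [0.032,0.001,0,0.008,0,0.032,0.001,0,0.02,0,0.032,0.001,0,0.033,0,0.032,0.001,0,0.045,0,0.032,0.001,0,0.053,0,0.032,0.001,0,0.057,0,0.032,0.001,0,0.059,0,0.032,0.001,0,0.06,0,0.032,0.001,0,0.06,0]
}}

```text
time_s: 52.18
ee_pos: [0.5033, 0.3145, 0.0012]
tcp_rot: [[0.537, 0.844, 0.001], [0.844, -0.537, 0.0], [0.0, 0.0, -1.0]]
ft_force: [-0.6, 0.2, -0.7]
gripper_width: 0.38
```

Request:
{"op": "send_rows", "data": {
  "series": [0.032,0,0,0.0005,0,0.032,0,0,0.001,0,0.032,0,0,0.001,0]
}}

```text
time_s: 52.55
ee_pos: [0.5034, 0.3146, 0.0009]
tcp_rot: [[0.537, 0.844, 0.0], [0.844, -0.537, 0.0], [0.0, 0.0, -1.0]]
ft_force: [-2.3, -1.0, 6.3]
gripper_width: 0.381
```

Request:
{"op": "send_rows", "data": {
  "series": [0.036,0,0,0,0,0.038,0,0,0,0,0.042,0,0,0,0,0.048,0,0,0,0,0.052,0,0,0,0,0.052,0,0,0,0],
  "force": 5
}}

```text
time_s: 53.3
ee_pos: [0.5031, 0.3144, -0.0002]
tcp_rot: [[0.537, 0.844, -0.0], [0.844, -0.537, -0.0], [-0.0, -0.0, -1.0]]
ft_force: [-0.3, 0.1, -0.1]
gripper_width: 0.545
```

Request:
{"op": "send_rows", "data": {
  "series": [0.052,0,0,-0.006,0,0.052,0,0,-0.018,0,0.052,0,0,-0.035,0,0.052,0,0,-0.055,0,0.052,0,0,-0.075,0,0.052,0,0,-0.09,0,0.052,0,0,-0.09,0]
}}

```text
time_s: 54.18
ee_pos: [0.5043, 0.315, 0.0921]
tcp_rot: [[0.537, 0.844, 0.003], [0.844, -0.537, 0.002], [0.003, 0.002, -1.0]]
ft_force: [0.5, 0.0, 0.2]
gripper_width: 0.548
```

Request:
{"op": "send_rows", "data": {
  "series": [0.056,-0.015,0,0,0,0.056,-0.035,0,0,0,0.056,-0.06,0.005,0,0,0.056,-0.08,0.01,0,0,0.056,-0.1,0.015,0,0,0.056,-0.1,0.015,0,0],
  "force": 8
}}

```text
time_s: 54.92
ee_pos: [0.4615, 0.2207, 0.0895]
tcp_rot: [[0.539, 0.843, -0.0], [0.843, -0.539, -0.0], [-0.0, -0.0, -1.0]]
ft_force: [-0.0, -0.1, 1.5]
gripper_width: 0.591
```

```bash
python3 rings.py r3|grep -v yellow\ top; python3 z.py k1 270 195; python3 -c "
from h import *
go(.4073,.141,.06,0)"
```

```text
red side 185 (353, 241, 15, 15) [0.4088 0.2058 0.01  ]
blue top 176 (173, 190, 18, 11) [0.5454 0.4101 0.02  ]
yellow side 160 (355, 226, 14, 14) [0.4071 0.1406 0.01  ]
yellow side 42 (330, 274, 10, 8) [0.4671 0.3212 0.01  ]
yellow side 52 (347, 288, 14, 12) [0.418  0.3711 0.01  ]
green top 168 (165, 208, 13, 15) [0.4853 0.4417 0.02  ]
green side 373 (315, 254, 18, 24) [0.4983 0.2806 0.01  ]
green side 172 (337, 277, 14, 16) [0.4435 0.3434 0.01  ]
t 55.08 p [0.4623 0.2222 0.0901] yaw -32.5 F [-0.  -0.5 -0.3] w 0.0558 q6 52 
 shift mm [-98.   -2.8  30. ] rad -0.567 rows 3.0
```

View pics/k1.png

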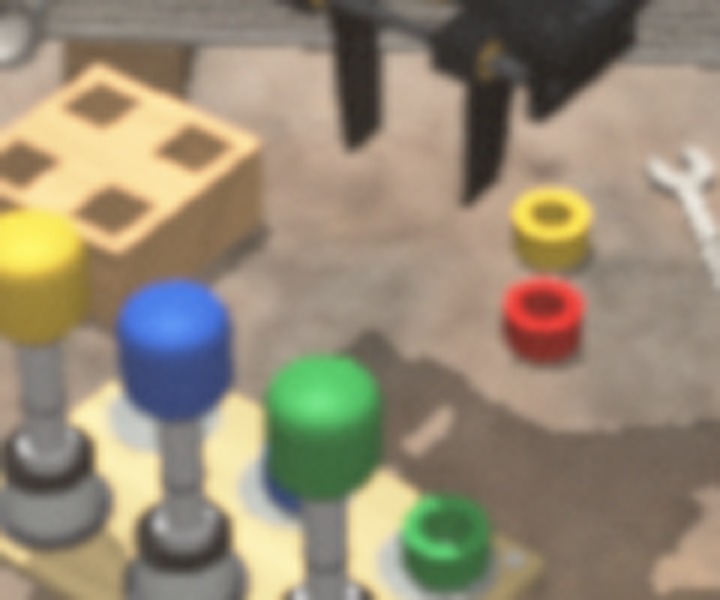

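View pics/r3_top.png

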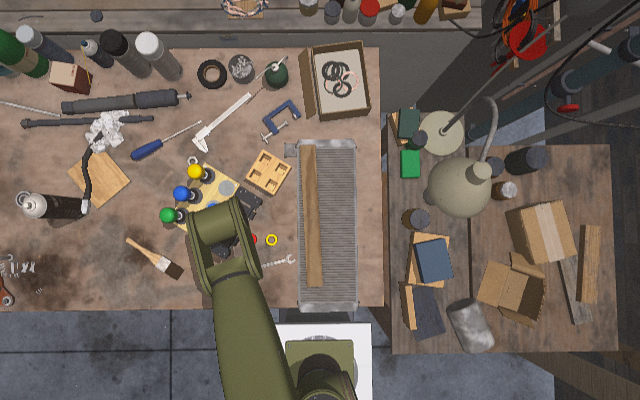

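Request:
{"op": "send_rows", "data": {
  "series": [0.056,-0.01,0,0,-0.08,0.056,-0.03,-0.001,0,-0.18,0.056,-0.05,-0.002,0,-0.3,0.056,-0.07,-0.002,0,-0.42,0.056,-0.088,-0.003,0,-0.52,0.056,-0.098,-0.003,0,-0.567,0.056,-0.098,-0.003,0.015,-0.567,0.056,-0.098,-0.003,0.03,-0.567,0.056,-0.098,-0.003,0.03,-0.567,0.056,-0.098,-0.003,0.03,-0.567]
}}

```text
time_s: 56.32
ee_pos: [0.4069, 0.1412, 0.0595]
tcp_rot: [[-0.0, 1.0, -0.001], [1.0, 0.0, -0.0], [-0.0, -0.001, -1.0]]
ft_force: [0.3, -0.5, -0.3]
gripper_width: 0.59
```

```bash
python3 z.py k2 310 165; python3 -c "
from h import *
go(.4073,.1407,-.009,0)"
```

```text
t 56.38 p [0.4072 0.1412 0.06  ] yaw 0.0 F [ 0.6  0.4 -0.5] w 0.0562 q6 12 
 shift mm [-0.5  0.1 69. ] rad 0.0 rows 1.1
```

View pics/k2.png

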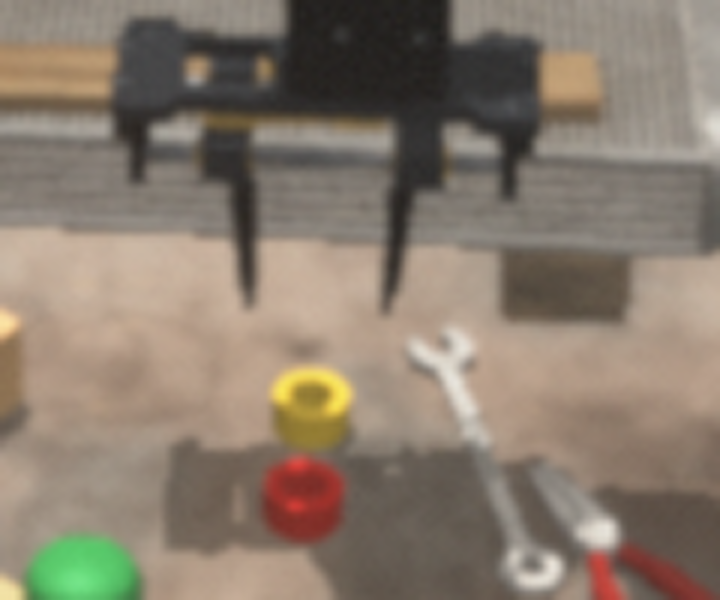

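Request:
{"op": "send_rows", "data": {
  "series": [0.056,-0.0005,0,0.015,0,0.056,-0.0005,0,0.035,0,0.056,-0.0005,0,0.052,0,0.056,-0.0005,0,0.061,0,0.056,-0.0005,0,0.065,0,0.056,-0.0005,0,0.068,0,0.056,-0.0005,0,0.069,0,0.056,-0.0005,0,0.069,0]
}}

```text
time_s: 57.38
ee_pos: [0.4072, 0.1405, -0.0088]
tcp_rot: [[0.0, 1.0, 0.001], [1.0, -0.0, 0.0], [0.0, 0.001, -1.0]]
ft_force: [-0.2, 0.6, -0.3]
gripper_width: 0.59
```

```bash
python3 z.py k3 310 165; python3 -c "
from h import *
go(.4073,.1407,-.009,0)"
```

```text
t 57.42 p [ 0.4072  0.1405 -0.0088] yaw 0.0 F [0.7 0.3 0.2] w 0.0558 q6 12 
 shift mm [0.2 0.1 0.2] rad 0.0 rows 0.0
```

View pics/k3.png

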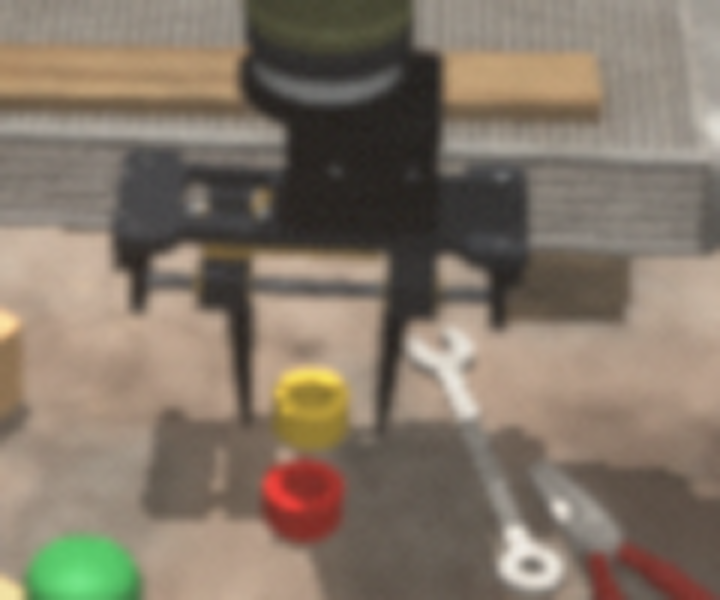

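Request:
{"op": "send_rows", "data": {
  "series": [0.05,0,0,0,0,0.044,0,0,0,0,0.04,0,0,0,0,0.036,0,0,0,0,0.032,0,0,0,0,0.032,0,0,0,0]
}}

```text
time_s: 58.18
ee_pos: [0.407, 0.1404, -0.0091]
tcp_rot: [[0.0, 1.0, 0.0], [1.0, -0.0, 0.0], [0.0, 0.0, -1.0]]
ft_force: [0.3, 0.5, 1.2]
gripper_width: 0.38
```

Request:
{"op": "send_rows", "data": {
  "series": [0.032,0,0,0,0,0.032,0,0,-0.005,0,0.032,0,0,-0.015,0,0.032,0,0,-0.035,0,0.032,0,0,-0.055,0,0.032,0,0,-0.075,0,0.032,0,0,-0.09,0,0.032,0,0,-0.09,0],
  "force": 15
}}

```text
time_s: 59.18
ee_pos: [0.408, 0.1407, 0.0825]
tcp_rot: [[-0.0, 1.0, 0.003], [1.0, 0.0, 0.001], [0.001, 0.003, -1.0]]
ft_force: [-0.7, 0.3, -0.9]
gripper_width: 0.375
```

```bash
python3 -c "
from h import *
print('via');go(.5664-.0537,.2785-.0844,.081,-32.5)
go(.5664-.002,.2785-.003,.081,-32.5)"
```

```text
via
t 59.17 p [0.408  0.1407 0.0825] yaw 0.0 F [-0.7  0.3 -0.9] w 0.0357 q6 12 
 shift mm [ 53.4 104.7   1.9] rad 0.567 rows 3.0
t 59.17 p [0.408  0.1407 0.0825] yaw 0.0 F [-0.7  0.3 -0.9] w 0.0357 q6 12 
 shift mm [134.8 156.4   2.1] rad 0.567 rows 3.3
```

Request:
{"op": "send_rows", "data": {
  "series": [0.032,0.008,0.016,0,0.1,0.032,0.018,0.036,0,0.2,0.032,0.03,0.058,0,0.32,0.032,0.041,0.08,0,0.44,0.032,0.05,0.097,0,0.53,0.032,0.0534,0.1047,0,0.567,0.032,0.07,0.115,0,0.567,0.032,0.09,0.128,0,0.567,0.032,0.108,0.14,0,0.567,0.032,0.122,0.148,0,0.567]
}}

```text
time_s: 60.42
ee_pos: [0.555, 0.2637, 0.0802]
tcp_rot: [[0.536, 0.844, -0.001], [0.844, -0.536, -0.0], [-0.001, -0.001, -1.0]]
ft_force: [0.8, -0.4, -0.6]
gripper_width: 0.374
```

Request:
{"op": "send_rows", "data": {
  "series": [0.032,0,0,0,0,0.032,0,0,0,0]
}}

```text
time_s: 60.68
ee_pos: [0.5544, 0.2622, 0.0804]
tcp_rot: [[0.537, 0.844, -0.001], [0.844, -0.537, -0.001], [-0.001, -0.001, -1.0]]
ft_force: [-0.1, 0.0, -0.5]
gripper_width: 0.37
```

```bash
python3 -c "
from h import *
go(.5664-.002,.2785-.003,.0009,-32.5)"; python3 z.py l1 250 170
```

```text
t 60.67 p [0.5544 0.2622 0.0804] yaw -32.5 F [-0.1  0.  -0.5] w 0.0352 q6 53 
 shift mm [16.7  1.4 79.5] rad 0.0 rows 1.3
```

View pics/l1.png

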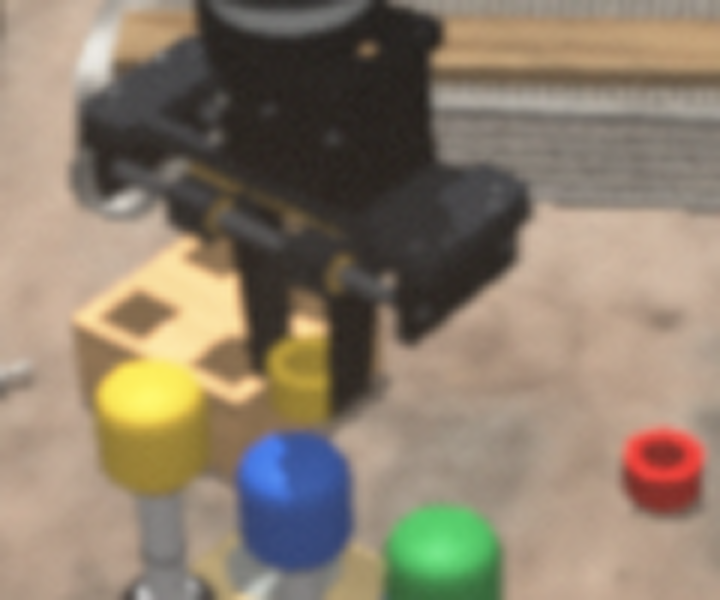

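Request:
{"op": "send_rows", "data": {
  "series": [0.032,0.006,0.0005,0,0,0.032,0.012,0.001,0,0,0.032,0.016,0.0014,0.006,0,0.032,0.016,0.0014,0.018,0,0.032,0.016,0.0014,0.032,0,0.032,0.016,0.0014,0.046,0,0.032,0.016,0.0014,0.058,0,0.032,0.016,0.0014,0.067,0,0.032,0.016,0.0014,0.072,0,0.032,0.016,0.0014,0.072,0]
}}

```text
time_s: 61.98
ee_pos: [0.5645, 0.2751, 0.0086]
tcp_rot: [[0.537, 0.843, -0.0], [0.843, -0.537, -0.0], [-0.0, -0.0, -1.0]]
ft_force: [-0.1, 0.5, -0.1]
gripper_width: 0.374
```

```bash
python3 -c "
from h import *
go(.5664-.002,.2785-.003,.0009,-32.5)"; python3 z.py l2 250 180
```

```text
t 61.98 p [0.5645 0.2751 0.0086] yaw -32.5 F [-0.1  0.5 -0.1] w 0.0356 q6 54 
 shift mm [ 0.3 -0.3  7.7] rad 0.0 rows 0.1
```

View pics/l2.png

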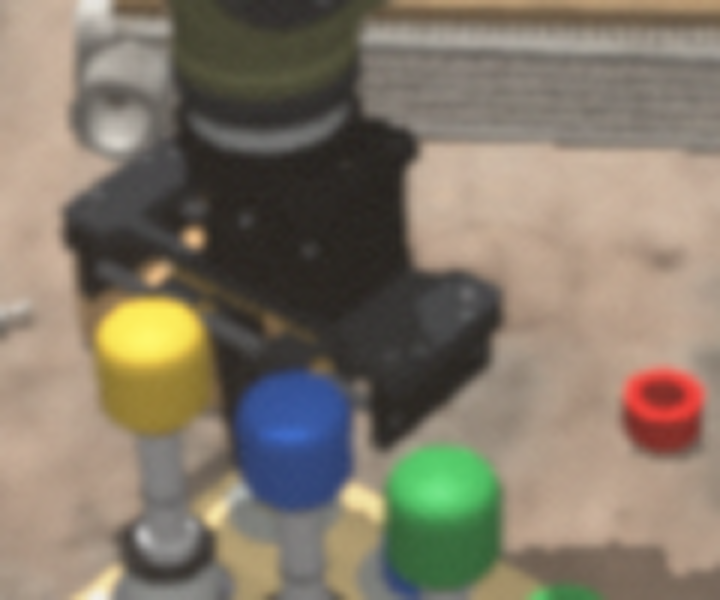

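Request:
{"op": "send_rows", "data": {
  "series": [0.032,0,0,0.003,0,0.032,0,0,0.0055,0,0.032,0,0,0.007,0,0.032,0,0,0.0078,0,0.032,0,0,0.0083,0,0.032,0,0,0.0083,0]
}}

```text
time_s: 62.78
ee_pos: [0.5646, 0.2752, 0.0009]
tcp_rot: [[0.537, 0.844, -0.0], [0.844, -0.537, -0.0], [-0.0, -0.0, -1.0]]
ft_force: [-1.6, -0.6, 2.5]
gripper_width: 0.38
```

Request:
{"op": "send_rows", "data": {
  "series": [0.036,0,0,0,0,0.038,0,0,0,0,0.042,0,0,0,0,0.048,0,0,0,0,0.052,0,0,0,0,0.052,0,0,0,0],
  "force": 5
}}

```text
time_s: 63.52
ee_pos: [0.5647, 0.2752, 0.0005]
tcp_rot: [[0.537, 0.844, 0.0], [0.844, -0.537, -0.0], [0.0, 0.0, -1.0]]
ft_force: [-0.2, -0.7, 0.1]
gripper_width: 0.544
```

Request:
{"op": "send_rows", "data": {
  "series": [0.052,0,0,-0.006,0,0.052,0,0,-0.018,0,0.052,0,0,-0.035,0,0.052,0,0,-0.055,0,0.052,0,0,-0.08,0,0.052,0,0,-0.105,0,0.052,0,0,-0.13,0,0.052,0,0,-0.15,0,0.052,0,0,-0.15,0]
}}

```text
time_s: 64.65
ee_pos: [0.5661, 0.2758, 0.1538]
tcp_rot: [[0.537, 0.843, 0.005], [0.843, -0.537, 0.002], [0.004, 0.003, -1.0]]
ft_force: [0.5, -0.1, -0.0]
gripper_width: 0.549
```

Request:
{"op": "send_rows", "data": {
  "series": [0.052,-0.03,0.01,0,0,0.052,-0.06,0.03,0,0,0.052,-0.1,0.06,0,0,0.052,-0.14,0.08,0,0,0.052,-0.18,0.1,0,0,0.052,-0.21,0.12,0,0,0.052,-0.21,0.12,0,0]
}}

```text
time_s: 65.53
ee_pos: [0.5523, 0.0317, 0.1494]
tcp_rot: [[0.54, 0.842, -0.002], [0.842, -0.54, -0.0], [-0.001, -0.002, -1.0]]
ft_force: [0.5, 0.1, -0.3]
gripper_width: 0.547
```

```bash
python3 rings.py m1; python3 -c "
from h import *
print(state()['ee_pos'],state()['time_s'])
for n,(x,y,w,h) in (('side',(260,200,120,120)),('top',(150,140,120,120))):
    im=cv2.imread(f'pics/m1_{n}.png');cv2.imwrite(f'pics/m1{n}z.png',cv2.resize(im[y:y+h,x:x+w],None,fx=5,fy=5,interpolation=cv2.INTER_CUBIC))"
```

```text
red top 100 (245, 233, 12, 13) [0.4098 0.2024 0.02  ]
red side 189 (353, 240, 15, 16) [0.4088 0.2038 0.01  ]
blue top 176 (173, 190, 18, 11) [0.5454 0.4101 0.02  ]
blue top 95 (207, 203, 13, 12) [0.5033 0.3151 0.02  ]
yellow top 833 (178, 190, 54, 52) [0.4825 0.3408 0.02  ]
yellow top 173 (273, 190, 5, 59) [0.4691 0.128  0.02  ]
yellow top 1050 (276, 190, 24, 75) [0.4444 0.0905 0.02  ]
green top 161 (165, 208, 13, 15) [0.4853 0.4417 0.02  ]
green top 81 (194, 223, 13, 12) [0.4434 0.3544 0.02  ]
green side 372 (315, 254, 18, 24) [0.4983 0.2806 0.01  ]
green side 172 (337, 278, 14, 15) [0.4434 0.345  0.01  ]
[0.55255972 0.03367084 0.14967574] 65.625
```

View pics/m1sidez.png

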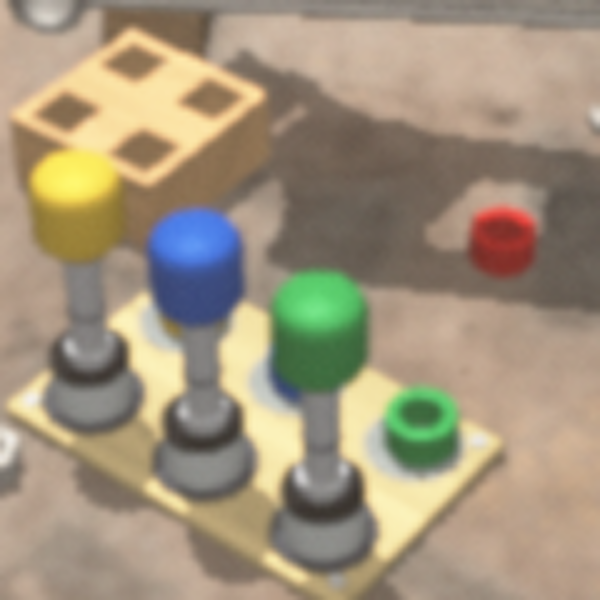

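View pics/m1topz.png

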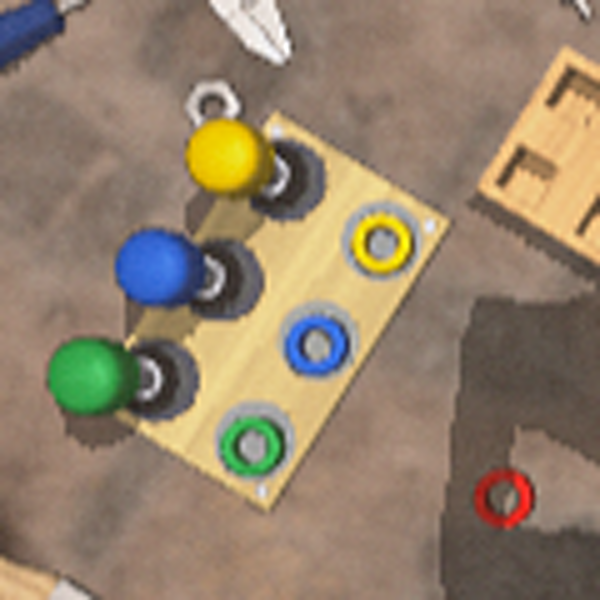

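```bash
python3 -c "
from h import *
im={n:cv2.imread(f'pics/m1_{n}.png') for n in ROI}
HS['yellow']=(20,34)
T={'yellow':(202-7,171),'blue':0,'green':0}
P={'yellow':(.6025,.337),'blue':(.5424,.3753),'green':(.4823,.4135)}
for c,r in(('yellow',(186,162,207,181)),('blue',(170,184,194,204)),('green',(155,204,180,226))):
    b=max(blobs(im['top'],c,r,150 if c=='yellow' else 80,40),key=lambda q:q[1]); s=[q for q in blobs(im['side'],c,(262,225,336,280),110,40)]
    s=max(s,key=lambda q:q[1])
    print(c,b[2],onz('top',*b[0],.137).round(4),tri(s[0],b[0]),P[c])
s=state();print(s['time_s'],s['ee_pos'],np.abs(s['qd']).max())
"
```

```text
yellow (187, 164, 18, 16) [0.6033 0.3372 0.137 ] (array([0.60370862, 0.33795853, 0.13413333]), np.float64(4.1998484010280165e-05)) (0.6025, 0.337)
blue (173, 186, 18, 15) [0.5426 0.3761 0.137 ] (array([0.54269219, 0.37665305, 0.13495519]), np.float64(5.696283371070202e-05)) (0.5424, 0.3753)
green (160, 208, 18, 15) [0.4835 0.4125 0.137 ] (array([0.48339344, 0.41084597, 0.14215405]), np.float64(2.309356344854109e-05)) (0.4823, 0.4135)
65.625 [0.55255972 0.03367084 0.14967574] 1.3253573290020977
```

Request:
{"op": "send_rows", "data": {
  "series": [0.052,0,0,-0.02,0,0.052,0,0,-0.02,0,0.052,0,0,-0.02,0,0.052,0,0,-0.02,0]
}}

```text
time_s: 66.12
ee_pos: [0.5528, 0.0339, 0.1702]
tcp_rot: [[0.537, 0.844, -0.001], [0.844, -0.537, 0.0], [-0.0, -0.0, -1.0]]
ft_force: [0.3, -1.1, -0.3]
gripper_width: 0.55
```

```bash
python3 -c "
from h import *
print(state()['qd'],state()['ft_force']);cv2.imwrite('pics/end.png',get_image('side')[190:330,240:400])
print(close_job())"
```

```text
[-0.22559875  0.16003433  0.26175249  0.00751887  0.07551379 -0.10918379] [ 0.27048402 -1.05379057 -0.2585833 ]
the job is handed in; nothing more can be done
None
```

View pics/end.png

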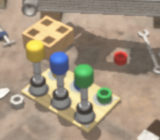

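The job is handed in at about 66 s. The green, blue and yellow knobs stand upright on pedestals 0, 1 and 2. Each one's ring lies flat on the grey mark beside its pedestal, and the spare red ring stays on the bench.

**Last checks:**
- **Knobs:** in both views all three stood upright after release. The top view put each head within about 1.5 mm of its pedestal centre. Triangulating both views agreed for yellow and blue. For green it came out about 3 mm off in y and 5 mm high, which I put down to its colour blob also picking up other pixels.
- **Rings:** the top view shows all three centred on their marks to within a few millimetres. In the side view the blue and yellow rings are mostly hidden behind the knobs.
- **Arm:** clear of everything when I handed in, and holding nothing.

**What disagreed or went wrong:**
- **Tool height:** the reported tool position read about 35 mm lower than the fingertips in the pictures. My first try at the green knob closed above its head without moving it. I used the corrected height from then on.
- **Light contact:** on the way down to the yellow knob the gripper briefly touched something, probably the cooler's pipe, with about 8 N. I moved 3 mm away and the force went.
- **Knocked ring:** I saw no ring clearly pushed aside. The red ring's reading shifted by 1–2 mm in the last pictures, when it lay in the arm's shadow.

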